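Close the breach, then wind up the portcullis and hold it

ROBOT

A 6-joint arm with a two-finger parallel gripper is mounted at the origin on the work surface. World frame = base frame: x ahead of the robot, y to its left, z up, the work surface at z = 0. Lengths are in m, angles in degrees, forces in N, time in s.
With the tool pointing down it reaches from about 0.25 to 0.725 m from the base axis. Payload 9.7 kg.
Tool frame: the origin (TCP) lies at the very end of the fingers, on their centre line; the grasp point (between the pads) lies 19 mm behind it (bot.grip_depth is the distance from the TCP to the grasp point, in m); z points along the fingers, y is the direction in which the jaws open and shut (so a half turn about z gives the same grasp; the last joint's range is limited). The gripper opens to 85 mm and grips with 20 to 120 N. Pads are 22 mm wide; open, the fingers measure 114 mm over their backs; the gripper's body (76 mm by 85 mm) begins 54 mm behind the grasp point. The pads swing forward as they close: fully open they stand 13 mm farther back than shut.
Start: joints at [64.859, 4.979, 10.078, 95.1, 0, 90], TCP at [0.234, 0.498, 0.204] pointing down, gripper open.
Joint ranges: [-179.16, 179.16], [-48.56, 103.87], [-65.8, 70.77], [-126.05, 130.52], [-82.76, 87.17], [-180, 180]. Speed limits (degrees/s): [127.2, 127.2, 147.25, 180, 180, 180].

INTERFACE

Orientations are given as [roll, pitch, yaw] about the fixed x, y, z axes, in that order (R = Rz(yaw) Ry(pitch) Rx(roll)).
In Python, from workcell import bot, viewer gives the robot as it stands.
- The arm moves only by the tool arm_command, never from a script. Its argument "motion" is a list of rows, each a list of 3 entries, a list of its own where there are three numbers: the opening, from 0 (shut) to 1 (fully open), then the shift along the tool's x, y, z in units of 60 mm (1.0 is 60 mm), then the turn, a rotation vector about the tool's x, y, z in units of 6 degrees (1.0 is 6 degrees). A call has 1 to 12 rows; each row shifts and turns the commanded pose from where the row before left it, along the tool's axes as they then stand; what a row does not reach is not made up. A row lasts 1/8 s, in which the tool goes at most 62.5 mm and 10.7 degrees, less where a joint would pass 70% of its speed; a pose out of reach is approached as far as the arm can. A call is refused whole if a number of a shift passes 1 or a number of a turn 1, either way. A call with a gripper value outside its range is refused whole. The fingers move at their own pace and stop on an object; "newtons" is the grip in N (left out, the last holds). Time passes only in rows, so rows that do not move let the fingers close. It gives the time, the measured TCP pose, the force and the opening at its end, in the units of the state.
- bot.get_obs(): the state, without advancing time (a new reading comes with each control period).
- viewer.camera(name): name is "scene" or "top" or "wrist"; returns the picture (384x512x3 uint8, blue, green, red); there is no depth.
- viewer.calibration(name): a dict with "fx", "fy", "cx", "cy" (pixels), "T" (4x4, takes a point from camera to world coordinates). Camera axes: x right, y down, z forward; pixel columns grow to the right and rows downward; lengths in m; the calibration is good to about 2 mm. A picture is of the moment at which its call begins: read the wrist's pose just before it. calibration takes no time and is no camera call; for the wrist camera it gives the pose at the moment of the call.
- bot.job_done(): hands the job in, once; it reports no verdict.
The state is a dict: "time": time; "q": joint angles; "qd": joint speeds; "joint_efforts": joint torques, N m; "ee_pos": TCP position; "tcp_rot": TCP orientation; "wrist_force": force on the tool from outside, world axes, zero at the start; "torque": the same for the moment, N m; "opening": finger opening in m.
Only numpy, scipy, OpenCV 4.12 (cv2) and the standard library are available. Lean on these libraries where they do the work, as an engineer would, in place of code of your own. Each camera call takes 0.05 s, during which the arm holds its last target.

TASK

Get the model castle ready for the next round: take the loose wall panel off the sloping rack and stand it upright on its thin bottom edge on the orange strip, so that it fills the breach in line with the castle wall, and let go of it. Then grip the red bar of the winch on the gatehouse roof and turn it clockwise, feeling the clicks, from its home stop to the third click (three yellow dots), not on to the fourth, and finish while still gripping the winch there so that the portcullis stays up: it drops as soon as you let go. Leave the other things on the table where they are.

Things in the scene. Friction and masses are not known exactly. Their poses are not given: they have to be found in the camera images.
- wall_panel: Loose grey wall panel, 14 mm thick (its x), 90 wide (y), 110 tall (z), about 0.12 kg; middle merlon 28 mm wide, 18 tall, centred. Either face may show. Origin: centre of the thin bottom edge face. At the start it lies back 38 degrees from upright on the rack, top towards the robot; its upper 50 mm stick out free, to be pinched across the thickness by a tool tilted as much, and drawn off along z.
- rack: Fixed small wooden sloping rack, 84 mm wide, about 85 mm tall at most, with a lip at the low end that carries the panel's bottom edge. Origin: under its centre on the table; z up, its x axis points from the panel's top end to its foot (horizontally).
- castle: Fixed grey castle front on a 6 mm base, 150 x 330 mm. y runs along the wall, x is the wall's normal, z up. Origin: on the table under the breach's middle. Gatehouse: 120 mm along y, 110 deep, centred at y = +126 mm, roof at z = 126 mm with 10 mm merlons at its corners. Wall stub: y = -113 to -63 mm, 40 thick, 104 tall.
- breach (a point): Middle of the breach, on the top of the castle's base (6 mm above the table), axes as the castle's: the panel's origin belongs here, panel x along castle x (either way round). The breach is 129 mm wide along y; an orange strip 18 x 96 mm marks where the panel stands.
- winch (a joint): Winch angle, rad: 0 at the home stop (start, gate down), growing clockwise from above. Clicks every 0.419 rad, the third at 1.257; five in all. Turning takes 0.065 N m on average: 0.115 at its most a quarter step after each click, 0.015 at its least a quarter step before the next. Winds back to 0 when let go. Three yellow dots: third click; 1, 2, 4, 5 white dots: others; red line: home.
- winch_bar: Red grip bar of the winch, 48 mm long (its x), 14 mm thick (its y), 30 mm tall (its z, up); white line at its pointer end (+x). Turns with the winch. Origin: centre of its underside, on the axis, 140 mm above the table. At home its x axis is 0.6 rad anticlockwise of the castle's x axis.
- winch_grip (a point): On the winch axis, 20 mm above the underside of the bar (10 mm below its top), the height to grip. Below the bar is a 58 mm brass disc, free room all round the bar above it.
- portcullis: Steel lattice gate 62 x 60 mm in the gatehouse, 0.19 kg, geared to the winch: it rises 15 mm a click, 45 mm at the third. Origin: its bottom edge's middle; z up.
- pine_a: Bystander, loose: model pine tree, green, 80 mm tall on a 40 mm disc. Origin: centre of the underside.
- pine_b: Bystander, loose: model pine tree, dark green, 80 mm tall on a 40 mm disc. Origin: centre of the underside.
- paint_pot_a: Bystander, loose: blue paint pot with white lid, 32 mm wide, 50 mm tall. Origin: centre of the underside.
- paint_pot_b: Bystander, loose: orange paint pot with black lid, 32 mm wide, 50 mm tall. Origin: centre of the underside.
- coffee_cup: Bystander, loose: brown card takeaway cup with lid, 82 mm wide, 112 mm tall. Origin: centre of the underside.
- die: Bystander, loose: red gaming die, 22 mm. Origin: centre of the underside.
- catapult: Bystander, loose: toy catapult on four wheels, 60 mm long, 45 mm tall. Origin: centre of the underside.
Mind the look-alikes: they are no part of the job. There is more than one size of the wall_panel; the one meant has the size given above.

How it is judged:
By the outcome, as a careful person would: the job done as asked, in the order asked, and still so for the second after the job is handed in, while the arm keeps its last pose, push and grip.
It also fails if it takes over 51 s, if anything falls off the work surface, if the arm or the gripper's body presses on something with over 40 N, if the wrist force passes 120 N, or if a joint passes its speed limit or range.

## Working session

There is one attempt and no reset: what is moved stays moved. The work goes in short steps, Python scripts to look and compute and a tool call to move; the robot and the scene stay as the last step left them, time stands still between calls to the robot, and variables do not carry over. Pictures are saved under pics/ and viewed, and the job is handed in when it is done.

Besides the shell and the picture viewer there is one more tool, called by a JSON object that holds its "fn" and its "kwargs", one argument or row to a line. arm_command: Moves the arm, as the interface text tells. Its arguments: {"type":"object","properties":{"motion":{"type":"array"},"newtons":{"type":"number"}},"required":["motion"]}

```bash
ls; mkdir -p pics
python3 - <<'E'
from workcell import bot, viewer
import cv2
o=bot.get_obs(); print(o)
for n in ("scene","top","wrist"):
    im=viewer.camera(n); cv2.imwrite(f"pics/{n}0.png",im)
    c=viewer.calibration(n); print(n,c)
E
```

```text
pics
{'time': 0.0, 'q': array([6.48580059e+01, 5.01185152e+00, 1.00340301e+01, 9.51006770e+01,
       7.45019860e-04, 8.99993899e+01]), 'qd': array([-0.00128926,  0.05644534, -0.06488377, -0.03781127, -0.02173603,
       -0.03857581]), 'joint_efforts': array([-2.90252494e-03, -5.20387995e+01,  4.64804614e+01,  1.61664840e-02,
       -1.12237722e-04,  3.47154625e-06]), 'ee_pos': array([0.23355361, 0.4976433 , 0.2036721 ]), 'tcp_rot': array([-1.79921502e+02, -7.45854974e-04,  1.54858615e+02]), 'wrist_force': array([ 1.88342403e-04,  1.99538764e-01, -7.53485631e-01]), 'torque': array([-0.00035835, -0.01455728,  0.02693121]), 'opening': 0.0850411484548317}
scene {'fx': 449.90750056054185, 'fy': 449.90750056054185, 'cx': 248.9426996482184, 'cy': 193.76771660049934, 'T': array([[-0.09913594,  0.68045765, -0.72605059,  1.47635819],
       [ 0.99507097,  0.06602186, -0.07399239,  0.08477336],
       [-0.00241348, -0.72980717, -0.68364879,  0.96230056],
       [ 0.        ,  0.        ,  0.        ,  1.        ]])}
top {'fx': 380.9530295695967, 'fy': 380.9530295695967, 'cx': 254.1789075228957, 'cy': 190.9461057676441, 'T': array([[-3.04973519e-02, -9.75446296e-01,  2.18115644e-01,
         3.32622828e-01],
       [-9.99534742e-01,  2.96621949e-02, -7.10304217e-03,
         2.24063510e-04],
       [ 4.58847422e-04, -2.18230788e-01, -9.75897081e-01,
         1.18052057e+00],
       [ 0.00000000e+00,  0.00000000e+00,  0.00000000e+00,
         1.00000000e+00]])}
wrist {'fx': 269.5075520642962, 'fy': 269.5075520642962, 'cx': 255.6129854737458, 'cy': 188.68029988338526, 'T': array([[ 4.25170803e-01,  8.62646395e-01,  2.73990851e-01,
         1.64832083e-01],
       [ 9.05112807e-01, -4.04964250e-01, -1.29517423e-01,
         5.32075956e-01],
       [-7.71238767e-04,  3.03059655e-01, -9.52971275e-01,
         3.73128852e-01],
       [ 0.00000000e+00,  0.00000000e+00,  0.00000000e+00,
         1.00000000e+00]])}
```

View pics/scene0.png

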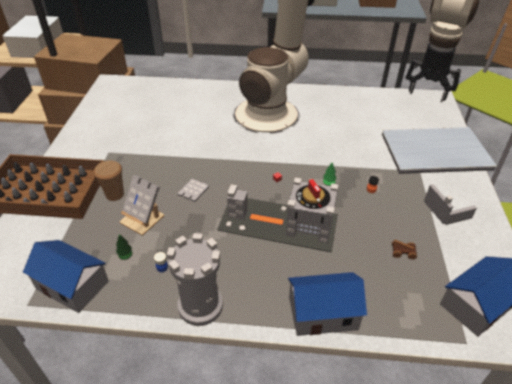

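View pics/top0.png

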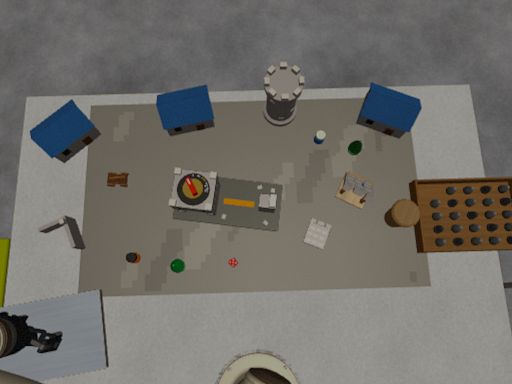

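View pics/wrist0.png

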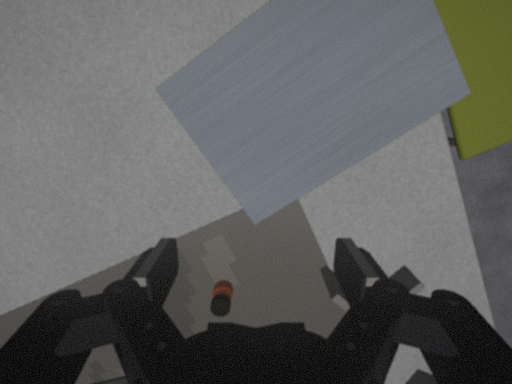

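The scene view shows the panel on the rack at about (143,205), the castle at about (280,215) and the winch at about (315,195). In the top view the rack is at (355,190), the strip at (239,203) and the winch at (192,188). Next I'll zoom in.

Run:
```python
import cv2
t=cv2.imread('pics/top0.png'); s=cv2.imread('pics/scene0.png')
a=cv2.resize(t[150:250,310:410],None,fx=4,fy=4,interpolation=cv2.INTER_CUBIC)
b=cv2.resize(s[160:250,100:200],None,fx=4,fy=4,interpolation=cv2.INTER_CUBIC)
b=cv2.copyMakeBorder(b,0,40,0,0,0)
cv2.imwrite('pics/z1.png',cv2.hconcat([a,b]))
a=cv2.resize(t[150:240,160:290],None,fx=6,fy=6,interpolation=cv2.INTER_CUBIC)
cv2.imwrite('pics/z2.png',a)
b=cv2.resize(s[150:250,210:345],None,fx=5.9,fy=5.9,interpolation=cv2.INTER_CUBIC)
cv2.imwrite('pics/z3.png',b)
```

```text
(no output)
```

View pics/z1.png

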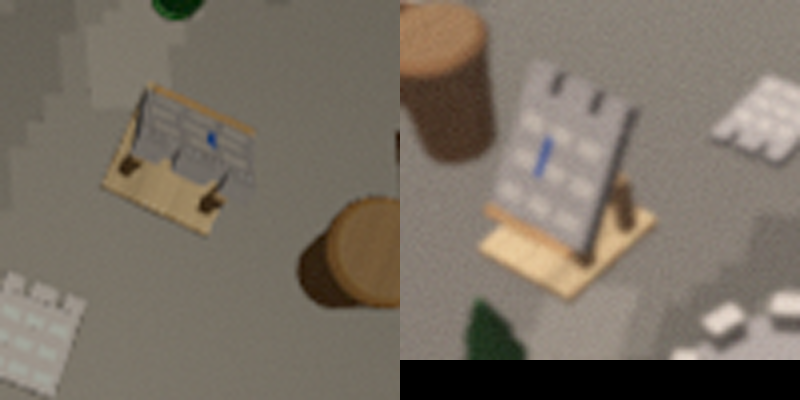

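View pics/z2.png

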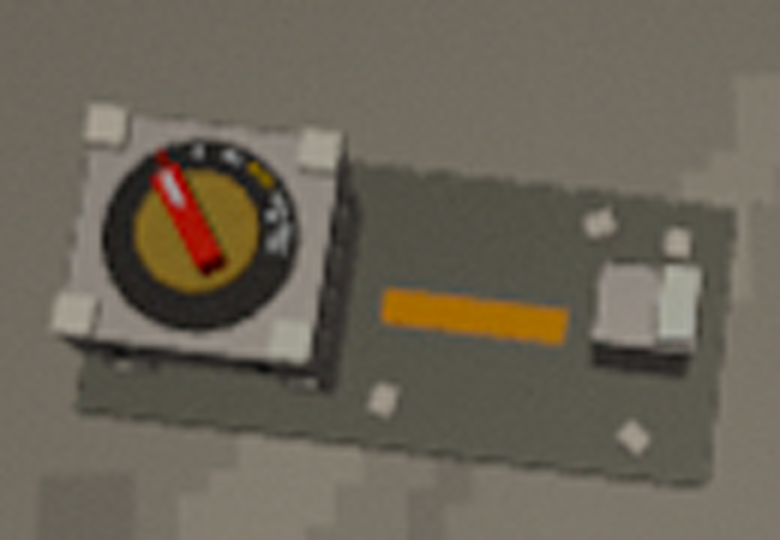

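View pics/z3.png

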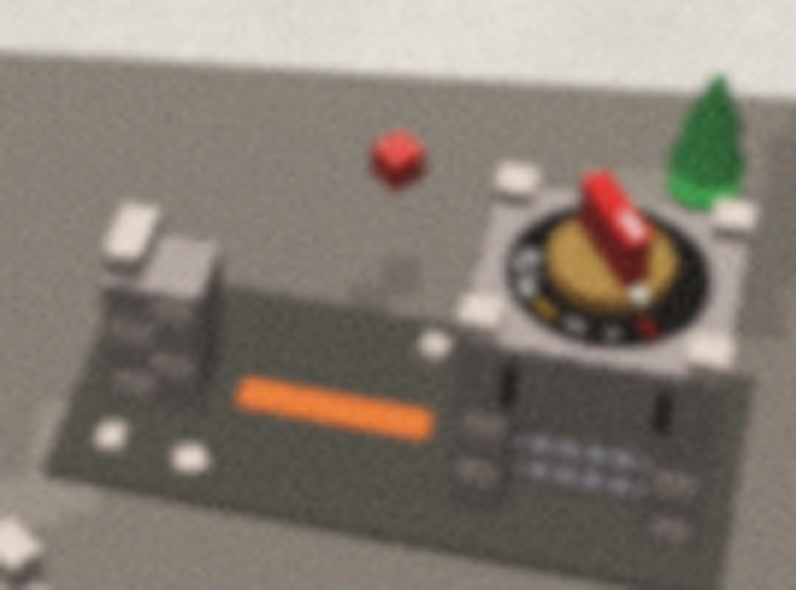

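```bash
cat > h.py <<'E'
import numpy as np, cv2
from workcell import bot, viewer
from scipy.spatial.transform import Rotation as R
def ray(c,u,v):
    T=c["T"]; d=T[:3,:3]@np.array([(u-c["cx"])/c["fx"],(v-c["cy"])/c["fy"],1.0]); return T[:3,3],d/np.linalg.norm(d)
def onplane(c,u,v,z):
    o,d=ray(c,u,v); return o+d*(z-o[2])/d[2]
def tri(rs):
    A=np.zeros((3,3));b=np.zeros(3)
    for o,d in rs:
        P=np.eye(3)-np.outer(d,d);A+=P;b+=P@o
    p=np.linalg.solve(A,b); return p,[np.linalg.norm((np.eye(3)-np.outer(d,d))@(p-o)) for o,d in rs]
def proj(c,p):
    T=np.linalg.inv(c["T"]); q=T[:3,:3]@p+T[:3,3]; return c["cx"]+c["fx"]*q[0]/q[2],c["cy"]+c["fy"]*q[1]/q[2]
def mask(im,lo,hi):
    return cv2.inRange(cv2.cvtColor(im,cv2.COLOR_BGR2HSV),np.array(lo),np.array(hi))
def blobs(m,amin=20):
    n,l,s,c=cv2.connectedComponentsWithStats(m); return [(s[i,4],c[i],l==i) for i in range(1,n) if s[i,4]>=amin]
E
python3 - <<'E'
from h import *
np.set_printoptions(precision=4,suppress=True)
t=cv2.imread('pics/top0.png'); s=cv2.imread('pics/scene0.png')
ct=viewer.calibration('top'); cs=viewer.calibration('scene')
for n,im,c in(('top',t,ct),('scene',s,cs)):
    print(n)
    for a,cc,m in blobs(mask(im,(8,180,120),(22,255,255)),30):
        r=cv2.minAreaRect(np.argwhere(m)[:,::-1].astype(np.float32)); bp=cv2.boxPoints(r)
        P=[onplane(c,u,v,.006) for u,v in bp]
        print('orange',a,cc,onplane(c,*cc,.006)[:2],[np.round(p[:2],4) for p in P])
    for a,cc,m in blobs(mask(im,(0,150,120),(6,255,255))|mask(im,(174,150,120),(180,255,255)),15):
        print('red',a,cc,onplane(c,*cc,.16)[:2])
pt={'tl':(345,187.5),'tr':(372.5,197.5)}
ps={'tr':(133.75,175.5),'tl':(159.25,186.75)}
for k in pt: print(k,tri([ray(ct,*pt[k]),ray(cs,*ps[k])]))
print(onplane(cs,146.25,222.5,.02),onplane(cs,121.75,212,.02))
E
```

```text
top
orange 81 [197.7284 186.0988] [0.6163 0.17  ] [array([0.6399, 0.1859]), array([0.6424, 0.1621]), array([0.5866, 0.1549]), array([0.5841, 0.1784])]
orange 83 [186.988  190.3253] [0.6036 0.2038] [array([0.6222, 0.2249]), array([0.6308, 0.2072]), array([0.5834, 0.1841]), array([0.5749, 0.2017])]
orange 159 [238.4403 202.2075] [0.5604 0.0422] [array([0.5588, 0.0889]), array([0.5756, 0.0869]), array([ 0.5623, -0.0053]), array([ 0.5456, -0.003 ])]
red 61 [191.     186.2787] [0.5792 0.1662]
red 34 [232.7059 262.0882] [0.3704 0.0552]
scene
orange 34 [371.2353 187.6765] [0.3956 0.3621] [array([0.4075, 0.351 ]), array([0.3838, 0.3531]), array([0.3817, 0.3752]), array([0.4054, 0.3728])]
orange 100 [266.5  218.77] [0.5626 0.0432] [array([ 0.5623, -0.001 ]), array([ 0.5488, -0.0005]), array([0.5628, 0.0869]), array([0.5761, 0.0857])]
red 26 [276.7692 176.0385] [0.5467 0.0663]
red 51 [313.0196 184.9608] [0.5737 0.1644]
tl (array([ 0.5721, -0.2642,  0.1156]), [np.float64(0.004124093048080237), np.float64(0.0041240930480802305)])
tr (array([ 0.5398, -0.3419,  0.1222]), [np.float64(0.00043901271030857413), np.float64(0.0004390127103087695)])
[ 0.6241 -0.2986  0.02  ] [ 0.5897 -0.3816  0.02  ]
```

```bash
cat >> h.py <<'E'
def rot_zy(z,y):
    z=np.array(z,float);z/=np.linalg.norm(z);y=np.array(y,float);y-=z*(y@z);y/=np.linalg.norm(y)
    return R.from_matrix(np.column_stack([np.cross(y,z),y,z]))
def cur():
    o=bot.get_obs(); return o["ee_pos"],R.from_euler('xyz',o["tcp_rot"],degrees=True)
def plan(p0,R0,p1,R1,n=None,op=1,dec=2):
    # interpolated rows, tool axes, rounded; returns final predicted pose
    p0=np.array(p0,float);p1=np.array(p1,float)
    w=(R0.inv()*R1).as_rotvec(degrees=True)
    if n is None: n=int(np.ceil(max(np.linalg.norm(p1-p0)/.058,np.linalg.norm(w)/5.9,1)))
    p=p0.copy();Q=R0;out=[]
    for i in range(1,n+1):
        s=np.round(Q.inv().apply(p0+(p1-p0)*i/n-p)/.06,dec)
        t=np.round((Q.inv()*(R0*R.from_rotvec(w*i/n,degrees=True))).as_rotvec(degrees=True)/6,dec)
        out.append([op,s.tolist(),t.tolist()])
        p=p+Q.apply(s*.06);Q=Q*R.from_rotvec(t*6,degrees=True)
    import json
    print(n,'rows',json.dumps(out).replace(' ','')); print('end',np.round(p,4),np.round(Q.as_euler('xyz',degrees=True),2))
    return p,Q
def rackrot(yaw,tilt=38):
    a=np.radians(yaw);b=np.radians(tilt);x=np.array([np.cos(a),np.sin(a),0]);u=np.array([0,0,1.])
    return rot_zy(np.sin(b)*x-np.cos(b)*u, np.cos(b)*x+np.sin(b)*u)
E
python3 - <<'E'
from h import *
np.set_printoptions(precision=4,suppress=True)
p,Q=cur()
Rr=rackrot(-22.6); z=Rr.apply([0,0,1])
top=np.array([.556,-.303,.119]); pre=top-z*0.09
print(pre)
mid=np.array([.38,.10,.33])
p,Q=plan(p,Q,mid,rackrot(20,0),n=8)
p,Q=plan(p,Q,pre,Rr,n=10)
E
```

```text
[ 0.5048 -0.2817  0.1899]
8 rows [[1,[-0.63,-0.62,-0.26],[-0.0,0.0,0.93]],[1,[-0.68,-0.56,-0.26],[-0.0,0.0,0.94]],[1,[-0.74,-0.48,-0.27],[-0.0,0.0,0.93]],[1,[-0.78,-0.42,-0.26],[-0.0,0.0,0.94]],[1,[-0.82,-0.33,-0.26],[-0.0,0.0,0.93]],[1,[-0.85,-0.25,-0.26],[-0.01,0.0,0.94]],[1,[-0.86,-0.17,-0.27],[0.0,0.0,0.93]],[1,[-0.88,-0.08,-0.26],[0.0,0.0,0.94]]]
end [0.3802 0.1002 0.3301] [179.98   0.02 109.98]
10 rows [[1,[-0.67,-0.02,0.23],[-0.6,-0.23,0.68]],[1,[-0.66,0.01,0.25],[-0.61,-0.24,0.69]],[1,[-0.66,0.04,0.27],[-0.6,-0.23,0.68]],[1,[-0.64,0.07,0.29],[-0.6,-0.24,0.68]],[1,[-0.63,0.1,0.31],[-0.61,-0.23,0.68]],[1,[-0.62,0.12,0.33],[-0.6,-0.24,0.69]],[1,[-0.6,0.14,0.35],[-0.6,-0.23,0.68]],[1,[-0.58,0.16,0.38],[-0.61,-0.24,0.68]],[1,[-0.55,0.18,0.4],[-0.6,-0.23,0.69]],[1,[-0.54,0.19,0.43],[-0.6,-0.24,0.68]]]
end [ 0.5048 -0.282   0.1898] [142.01   0.    67.39]
```

{"fn": "arm_command", "kwargs": {
  "motion": [
    [1, [-0.63, -0.62, -0.26], [0, 0, 0.93]],
    [1, [-0.68, -0.56, -0.26], [0, 0, 0.94]],
    [1, [-0.74, -0.48, -0.27], [0, 0, 0.93]],
    [1, [-0.78, -0.42, -0.26], [0, 0, 0.94]],
    [1, [-0.82, -0.33, -0.26], [0, 0, 0.93]],
    [1, [-0.85, -0.25, -0.26], [0, 0, 0.94]],
    [1, [-0.86, -0.17, -0.27], [0, 0, 0.93]],
    [1, [-0.88, -0.08, -0.26], [0, 0, 0.94]]
  ]
}}

```text
time: 1.15
ee_pos: [0.3805, 0.0986, 0.3309]
tcp_rot: [180.0, -0.0, 109.8]
wrist_force: [1.8, 0.8, -0.4]
opening: 0.0852
```

{"fn": "arm_command", "kwargs": {
  "motion": [
    [1, [-0.67, -0.02, 0.23], [-0.6, -0.23, 0.68]],
    [1, [-0.66, 0.01, 0.25], [-0.61, -0.24, 0.69]],
    [1, [-0.66, 0.04, 0.27], [-0.6, -0.23, 0.68]],
    [1, [-0.64, 0.07, 0.29], [-0.6, -0.24, 0.68]],
    [1, [-0.63, 0.1, 0.31], [-0.61, -0.23, 0.68]],
    [1, [-0.62, 0.12, 0.33], [-0.6, -0.24, 0.69]],
    [1, [-0.6, 0.14, 0.35], [-0.6, -0.23, 0.68]],
    [1, [-0.58, 0.16, 0.38], [-0.61, -0.24, 0.68]],
    [1, [-0.55, 0.18, 0.4], [-0.6, -0.23, 0.69]],
    [0.7, [-0.54, 0.19, 0.43], [-0.6, -0.24, 0.68]],
    [0.7, [0, 0, 0], [0, 0, 0]],
    [0.7, [0, 0, 0], [0, 0, 0]]
  ]
}}

```text
time: 2.65
ee_pos: [0.5046, -0.2815, 0.1902]
tcp_rot: [142.1, 0.0, 67.4]
wrist_force: [-0.2, 0.5, -0.5]
opening: 0.0596
```

Run:
```python
from h import *
c=viewer.calibration('wrist'); im=viewer.camera('wrist'); cv2.imwrite('pics/w1.png',im); np.save('w1T.npy',c['T'])
cv2.imwrite('pics/w1z.png',cv2.resize(im,(800,600),interpolation=cv2.INTER_CUBIC)); print(bot.get_obs()['q'],bot.get_obs()['time'])
t=viewer.camera('top');cv2.imwrite('pics/top1.png',t)
```

```text
[-32.3708029  -31.41542812 -31.80478492  52.04067563   6.02009063
  82.2220018 ] 2.7
```

View pics/w1z.png

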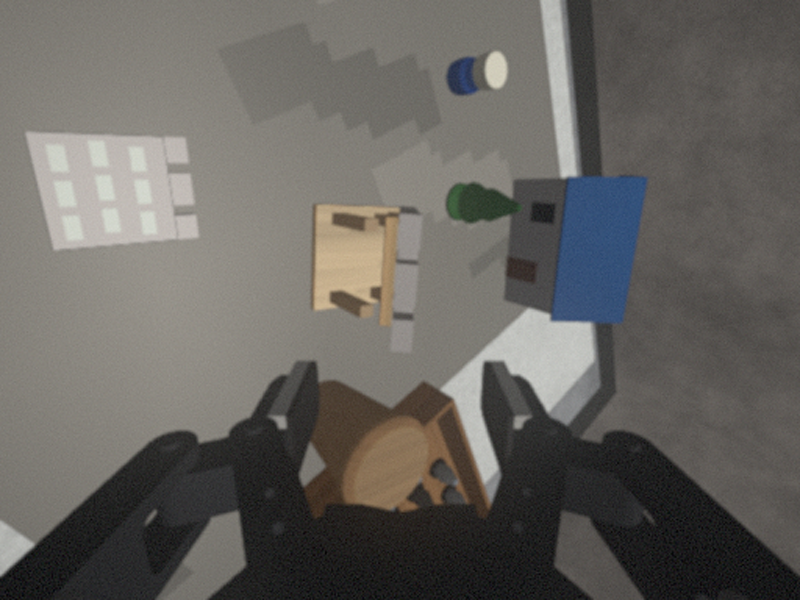

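Run:
```python
import cv2
im=cv2.imread('pics/w1.png')
a=cv2.resize(im[125:235,195:280],None,fx=5.4,fy=5.4,interpolation=cv2.INTER_CUBIC)
s=cv2.imread('pics/scene0.png');b=cv2.resize(s[165:240,115:165],(396,594),interpolation=cv2.INTER_CUBIC)
a=a[:594]
cv2.imwrite('pics/w1zz.png',cv2.hconcat([a[:, :400],b]))
t=cv2.imread('pics/top1.png');b=cv2.resize(t[165:215,330:385],None,fx=12,fy=12,interpolation=cv2.INTER_CUBIC);cv2.imwrite('pics/t1z.png',b)
```

```text
(no output)
```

View pics/w1zz.png

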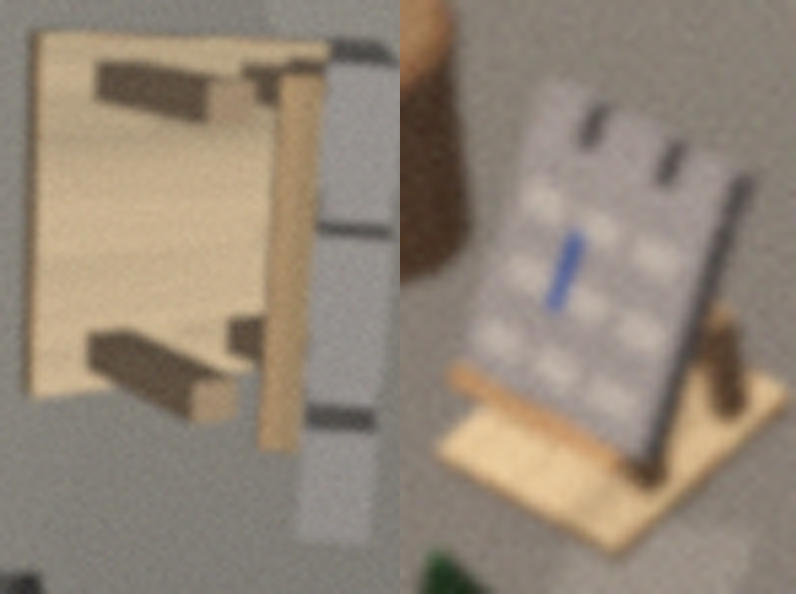

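View pics/t1z.png

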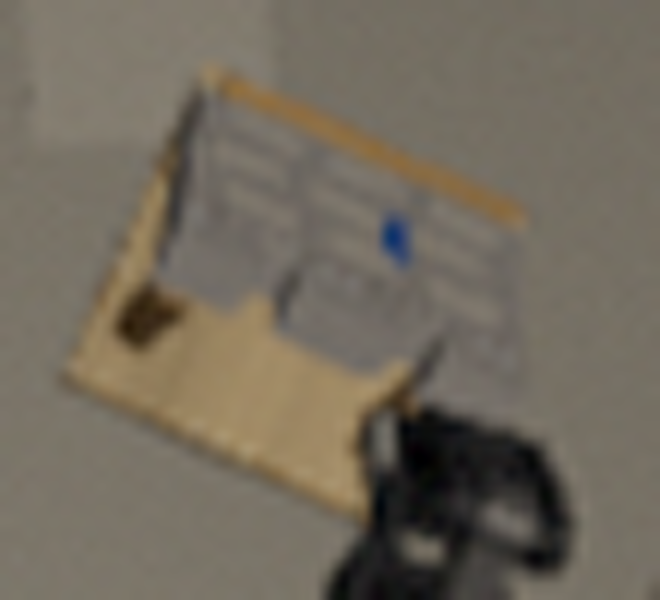

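Run:
```python
from h import *
from scipy.optimize import brentq
np.set_printoptions(precision=4,suppress=True)
c=viewer.calibration('wrist'); c['T']=np.load('w1T.npy')
pts=[(255.7,136.5),(267.6,136.9),(263.9,225.6),(250.2,225)]
yaw=-22.6
for it in range(4):
    n=-rackrot(yaw).apply([0,0,1])
    def f(k):
        return [ (lambda o,d:o+d*(k-n@o)/(n@d))(*ray(c,*p)) for p in pts]
    w=lambda k: (lambda P:np.linalg.norm((P[0]+P[1]-P[2]-P[3])/2)-.09)(f(k))
    o=c['T'][:3,3]; k=brentq(w,n@o-.5,n@o-.1)
    P=np.array(f(k)); e=(P[0]+P[1]-P[2]-P[3])/2; yaw=np.degrees(np.arctan2(e[1],e[0]))-90
    print(P,'yaw',yaw,'thick',np.linalg.norm(P[0]-P[1]),np.linalg.norm(P[2]-P[3]),P.mean(0),e)
Pm=P.mean(0); 
ct=viewer.calibration('top');cs=viewer.calibration('scene')
for i in range(4): print(proj(ct,P[i]),proj(cs,P[i]))
n=-rackrot(yaw).apply([0,0,1]); print('foot',Pm-.11*n)
```

```text
[[ 0.5715 -0.2555  0.1248]
 [ 0.5794 -0.2592  0.1316]
 [ 0.5429 -0.3415  0.13  ]
 [ 0.5329 -0.3367  0.1214]] yaw -24.665067037166637 thick 0.011021289246853057 0.01407854456159546 [ 0.5566 -0.2982  0.127 ] [0.0375 0.0818 0.0025]
[[ 0.5728 -0.2564  0.1228]
 [ 0.5808 -0.2601  0.1297]
 [ 0.5431 -0.3419  0.1296]
 [ 0.5331 -0.3371  0.1209]] yaw -25.47356424392825 thick 0.011134060458701986 0.014111093727259428 [ 0.5575 -0.2989  0.1257] [0.0387 0.0812 0.001 ]
[[ 0.5733 -0.2567  0.122 ]
 [ 0.5813 -0.2605  0.1289]
 [ 0.5432 -0.3421  0.1294]
 [ 0.5332 -0.3372  0.1207]] yaw -25.790125380666552 thick 0.011176787924857037 0.014122017252685033 [ 0.5578 -0.2991  0.1253] [0.0392 0.081  0.0004]
[[ 0.5735 -0.2569  0.1217]
 [ 0.5815 -0.2606  0.1286]
 [ 0.5432 -0.3421  0.1294]
 [ 0.5332 -0.3372  0.1207]] yaw -25.914073512832616 thick 0.011193296189285615 0.01412601387111197 [ 0.5579 -0.2992  0.1251] [0.0393 0.081  0.0002]
(np.float64(341.4404362033508), np.float64(186.8930572385703)) (np.float64(159.91449641327688), np.float64(185.3692327085612))
(np.float64(343.0664947733144), np.float64(183.56279676928918)) (np.float64(157.54944678418113), np.float64(185.35953800989705))
(np.float64(373.08628451447606), np.float64(195.84768352471883)) (np.float64(132.72149110844555), np.float64(174.3142799808304))
(np.float64(370.78062456933804), np.float64(199.9796193957149)) (np.float64(135.92399261987072), np.float64(174.46020989240967))
foot [ 0.6188 -0.3288  0.0384]
```

Run:
```python
from h import *
np.set_printoptions(precision=4,suppress=True)
c=viewer.calibration('wrist'); c['T']=np.load('w1T.npy');ct=viewer.calibration('top')
g=lambda x,y:(195+x/5.4,125+y/5.4)
a,b=[onplane(c,*g(*p),.008) for p in((37,33),(32,393))]
print(a,b,np.linalg.norm(a-b),np.degrees(np.arctan2(*(a-b)[[1,0]]))-90)
h=lambda x,y:(330+x/12-.5,165+y/12-.5)
for z,p,q in((.008,(70,375),(365,518)),(.045,(215,72),(527,213))):
    a,b=[onplane(ct,*h(*r),z) for r in(p,q)]
    print(a,b,np.linalg.norm(a-b),np.degrees(np.arctan2(*(a-b)[[1,0]]))-90)
```

```text
[ 0.5741 -0.2613  0.008 ] [ 0.5337 -0.3397  0.008 ] 0.08823998955904239 -27.309028740038656
[ 0.5715 -0.263   0.008 ] [ 0.5312 -0.3368  0.008 ] 0.08411540789719996 -28.625758861917895
[ 0.6424 -0.2982  0.045 ] [ 0.6026 -0.3748  0.045 ] 0.08636499544706072 -27.41474614650177
```

Run:
```python
from h import *
p,Q=cur()
Rr=rackrot(-27.2); z=Rr.apply([0,0,1])
top=np.array([.5577,-.2995,.125])
p,Q=plan(p,Q,top-z*.02,Rr,n=3,op=.7)
```

```text
3 rows [[0.7,[0.02,0.02,0.37],[0.0,-0.16,0.2]],[0.7,[0.03,0.01,0.37],[0.0,-0.16,0.21]],[0.7,[0.04,0.02,0.36],[0.0,-0.16,0.2]]]
end [ 0.5467 -0.2939  0.1409] [1.4199e+02 3.0000e-02 6.2810e+01]
```

{"fn": "arm_command", "kwargs": {
  "motion": [
    [0.7, [0.02, 0.02, 0.37], [0, -0.16, 0.2]],
    [0.7, [0.03, 0.01, 0.37], [0, -0.16, 0.2]],
    [0.7, [0.04, 0.02, 0.36], [0, -0.16, 0.2]],
    [0.7, [0, 0, 0], [0, 0, 0]]
  ]
}}

```text
time: 3.25
ee_pos: [0.5466, -0.2932, 0.1386]
tcp_rot: [142.2, 0.1, 62.9]
wrist_force: [-0.5, 0.6, -0.0]
opening: 0.0598
```

Run:
```python
from h import *
c=viewer.calibration('wrist'); im=viewer.camera('wrist'); cv2.imwrite('pics/w2.png',im); np.save('w2T.npy',c['T'])
cv2.imwrite('pics/w2z.png',cv2.resize(im[100:330,110:400],None,fx=2.6,fy=2.6,interpolation=cv2.INTER_CUBIC))
p,Q=cur();print(p,Q.as_euler('xyz',degrees=True), 'tcp px',proj(c,p),proj(c,p+Q.apply([0,0,.02])),proj(c,p+Q.apply([.045,0,.02])),proj(c,p+Q.apply([-.045,0,.02])))
```

```text
[ 0.54653442 -0.29357747  0.13981629] [1.42088523e+02 5.97194301e-02 6.29118380e+01] tcp px (np.float64(256.2767211273133), np.float64(225.10963356811234)) (np.float64(256.2424137378658), np.float64(213.6720935966249)) (np.float64(256.25572687107973), np.float64(154.5421490001342)) (np.float64(256.2307720161666), np.float64(265.3785062064093))
```

View pics/w2z.png

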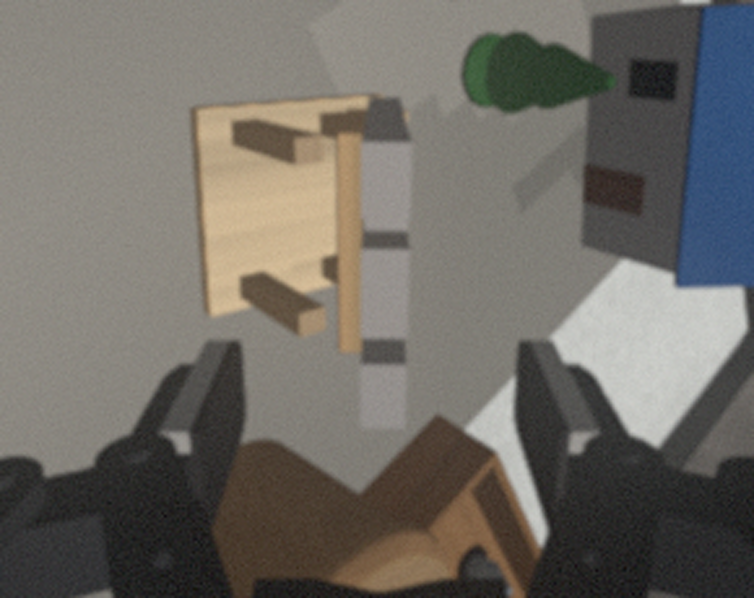

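The wrist view shows the panel's top face at columns 361–411 and rows 140–428 of the crop. That is centred on the tool and exactly where predicted, so I'm advancing to grip it.

{"fn": "arm_command", "kwargs": {
  "motion": [
    [0.7, [0, 0.01, 0.34], [0, 0, 0]],
    [0.7, [0, 0, 0.34], [0, 0, 0]],
    [0.7, [0, 0, 0.34], [0, 0, 0]],
    [0.7, [0, 0, 0], [0, 0, 0]],
    [0.05, [0, 0, 0], [0, 0, 0]],
    [0.05, [0, 0, 0], [0, 0, 0]],
    [0.05, [0, 0, 0], [0, 0, 0]],
    [0.05, [0, 0, 0], [0, 0, 0]],
    [0.05, [0, 0, 0], [0, 0, 0]]
  ],
  "newtons": 45
}}

```text
time: 4.42
ee_pos: [0.5803, -0.312, 0.0933]
tcp_rot: [141.9, 0.0, 62.8]
wrist_force: [-5.8, 3.4, 5.1]
opening: 0.0127
```

{"fn": "arm_command", "kwargs": {
  "motion": [
    [0.05, [0, 0, -0.2], [0, 0, 0]],
    [0.05, [0, 0, -0.4], [0, 0, 0]],
    [0.05, [0, 0, -0.5], [0, 0, 0]],
    [0.05, [0, 0, -0.5], [0, 0, 0]],
    [0.05, [0, 0, -0.5], [0, 0, 0]],
    [0.05, [0, 0, 0], [0, 0, 0]]
  ]
}}

```text
time: 5.18
ee_pos: [0.5112, -0.2765, 0.1947]
tcp_rot: [141.8, 0.1, 62.8]
wrist_force: [0.6, -1.0, -0.5]
opening: 0.0126
```

Run:
```python
from h import *
np.set_printoptions(precision=4,suppress=True)
c=viewer.calibration('wrist'); im=viewer.camera('wrist'); cv2.imwrite('pics/w3.png',im); np.save('w3T.npy',c['T'])
cv2.imwrite('pics/w3z.png',cv2.resize(im[60:330,110:400],None,fx=2.2,fy=2.2,interpolation=cv2.INTER_CUBIC))
o=bot.get_obs();print(o['opening'],o['wrist_force'],o['ee_pos'],o['q'])
t=viewer.camera('top');cv2.imwrite('pics/top3.png',t)
```

```text
0.01255648366850895 [-0.0439 -0.7005 -0.9762] [ 0.5112 -0.2765  0.1926] [-28.955  -31.4448 -31.7607  51.6019   1.0276  88.5991]
```

View pics/w3z.png

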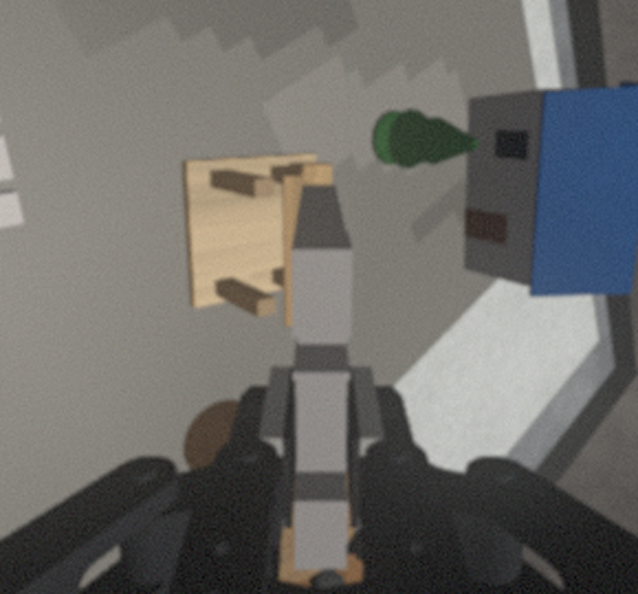

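View pics/top3.png

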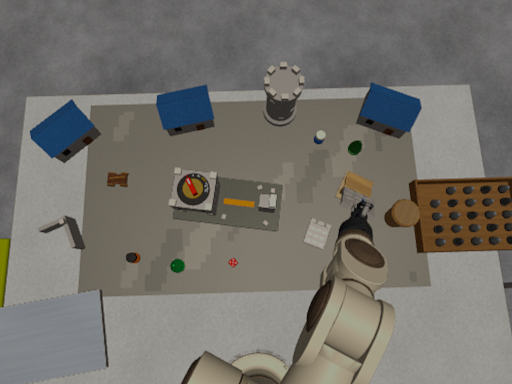

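Run:
```python
from h import *
from scipy.optimize import fsolve
np.set_printoptions(precision=4,suppress=True)
c=viewer.calibration('wrist'); T=np.load('w3T.npy'); c['T']=T
p,Q=cur(); g=lambda x,y:(110+x/2.2-.25,60+y/2.2-.25)
tl=(np.array(g(297,249))+g(350,249))/2; bl=(np.array(g(294.5,570))+g(347,570))/2
print(tl,bl)
def P(x,y,z): return np.array(proj(c,p+Q.apply([x,y,z])))
f=lambda s:[P(s[0]+.045,0,s[1])[1]-tl[1],P(s[0]-.045,0,s[1])[1]-bl[1]]
s=fsolve(f,[0,-.04]);print('xoff,ztop',s)
for x in(.045,-.045):
  for y in(-.007,.007): print(x,y,(P(x+s[0],y,s[1])-(110,60)+.25)*2.2,(P(x+s[0],y,s[1]+.11)-(110,60)+.25)*2.2)
```

```text
[256.7955 172.9318] [255.5455 318.8409]
xoff,ztop [ 0.0011 -0.0415]
0.045 -0.007 [278.9361 249.0468] [296.0522 181.5445]
0.045 0.007 [340.8354 248.9532] [330.7935 181.5094]
-0.045 -0.007 [286.141  570.1004] [298.6665 383.0647]
-0.045 0.007 [337.5831 569.8996] [329.85   382.9864]
```

Run:
```python
import cv2
im=cv2.imread('pics/w3.png')
cv2.imwrite('pics/w3q.png',cv2.resize(im[130:330,190:320],None,fx=3,fy=3,interpolation=cv2.INTER_CUBIC))
```

```text
(no output)
```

View pics/w3q.png

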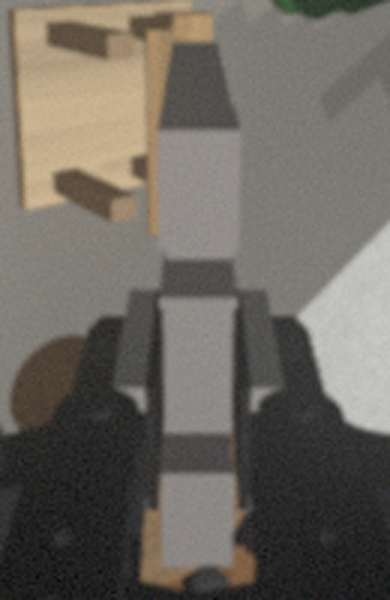

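Run:
```python
from h import *
p,Q=cur()
b=np.array([.5615,.0427,0])
p,Q=plan(p,Q,[.535,-.13,.25],rackrot(-17,18),n=5,op=.05)
p,Q=plan(p,Q,b+[0,0,.20],rackrot(-8.5,0),n=5,op=.05)
```

```text
5 rows [[0.05,[0.47,0.0,-0.25],[0.66,0.16,-0.3]],[0.05,[0.47,-0.0,-0.24],[0.67,0.16,-0.3]],[0.05,[0.48,-0.0,-0.23],[0.66,0.17,-0.3]],[0.05,[0.49,-0.01,-0.23],[0.67,0.16,-0.31]],[0.05,[0.48,0.0,-0.21],[0.66,0.16,-0.3]]]
end [ 0.535  -0.1301  0.2498] [1.620e+02 1.000e-02 7.302e+01]
5 rows [[0.05,[0.58,-0.13,0.13],[0.6,0.04,-0.28]],[0.05,[0.58,-0.11,0.14],[0.6,0.05,-0.28]],[0.05,[0.58,-0.08,0.15],[0.6,0.04,-0.28]],[0.05,[0.58,-0.05,0.16],[0.6,0.05,-0.28]],[0.05,[0.58,-0.02,0.16],[0.59,0.04,-0.28]]]
end [0.5616 0.0425 0.2002] [1.7998e+02 1.0000e-02 8.1480e+01]
```

{"fn": "arm_command", "kwargs": {
  "motion": [
    [0.05, [0.47, 0, -0.25], [0.66, 0.16, -0.3]],
    [0.05, [0.47, 0, -0.24], [0.67, 0.16, -0.3]],
    [0.05, [0.48, 0, -0.23], [0.66, 0.17, -0.3]],
    [0.05, [0.49, 0, -0.23], [0.67, 0.16, -0.3]],
    [0.05, [0.48, 0, -0.21], [0.66, 0.16, -0.3]],
    [0.05, [0.58, -0.13, 0.13], [0.6, 0.04, -0.28]],
    [0.05, [0.58, -0.11, 0.14], [0.6, 0.05, -0.28]],
    [0.05, [0.58, -0.08, 0.15], [0.6, 0.04, -0.28]],
    [0.05, [0.58, -0.05, 0.16], [0.6, 0.05, -0.28]],
    [0.05, [0.58, -0.02, 0.16], [0.6, 0.04, -0.28]],
    [0.05, [0, 0, 0], [0, 0, 0]],
    [0.05, [0, 0, 0], [0, 0, 0]]
  ],
  "newtons": 60
}}

```text
time: 6.78
ee_pos: [0.5625, 0.042, 0.1995]
tcp_rot: [-179.9, 0.0, 81.4]
wrist_force: [0.2, 0.1, -0.7]
opening: 0.0122
```

Run:
```python
from h import *
np.set_printoptions(precision=4,suppress=True)
c=viewer.calibration('wrist'); im=viewer.camera('wrist'); cv2.imwrite('pics/w4.png',im); np.save('w4T.npy',c['T'])
cv2.imwrite('pics/w4z.png',cv2.resize(im[40:330,80:430],None,fx=2.05,fy=2.05,interpolation=cv2.INTER_CUBIC))
s=viewer.camera('scene'); cv2.imwrite('pics/scene4.png',s)
cv2.imwrite('pics/s4z.png',cv2.resize(s[130:250,210:345],None,fx=4.9,fy=4.9,interpolation=cv2.INTER_CUBIC))
o=bot.get_obs();print(o['opening'],o['wrist_force'],o['ee_pos'],o['tcp_rot'],o['q'])
```

```text
0.012214531586204072 [-0.5744  0.0849 -0.0768] [0.5624 0.0415 0.2008] [-179.9917   -0.0086   81.3737] [  4.2154   6.8465  11.7027  94.8623   0.0103 102.8417]
```

View pics/w4z.png

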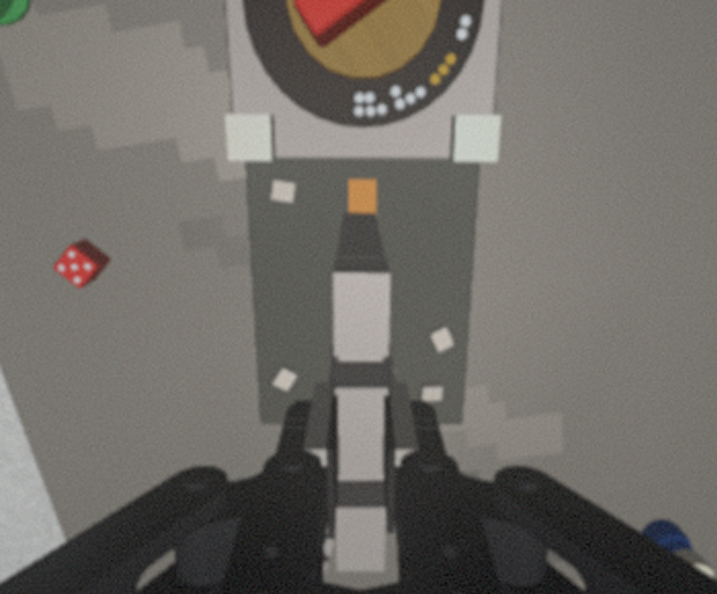

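View pics/s4z.png

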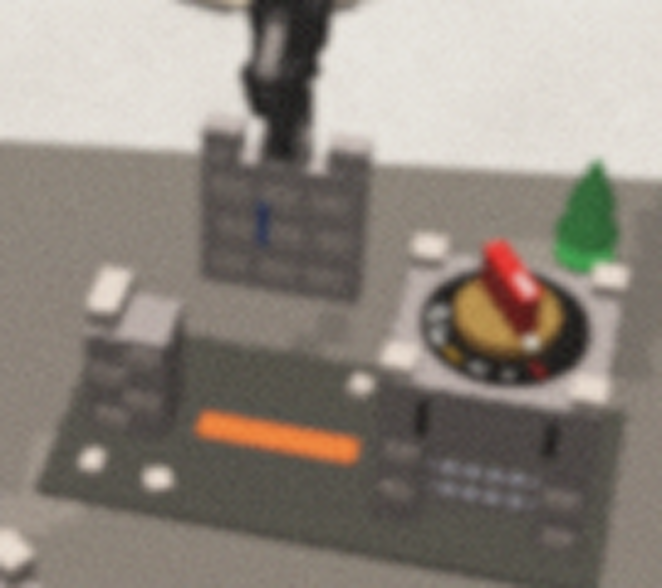

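Run:
```python
from h import *
np.set_printoptions(precision=4,suppress=True)
c=viewer.calibration('wrist'); c['T']=np.load('w4T.npy')
im=cv2.imread('pics/w4.png')
for a,cc,m in blobs(mask(im,(5,100,100),(22,255,255)),100):
    ij=np.argwhere(m); 
    if not(220<cc[0]<300): continue
    print(a,cc,ij.min(0),ij.max(0))
    for r in range(ij[:,0].min(),ij[:,0].max()+1,4):
        k=ij[ij[:,0]==r][:,1]; A,B=onplane(c,k.min()-.5,r,.006),onplane(c,k.max()+.5,r,.006); print(r,k.min(),k.max(),A,B,(A+B)/2)
g=lambda x,y:onplane(c,80+x/2.05-.25,40+y/2.05-.25,.006)
# base edges left/right in crop
for a,b in(((249,170),(260,420)),((479,165),(463,420))):
    A,B=g(*a),g(*b);print(A,B,np.degrees(np.arctan2(*(A-B)[[1,0]]))-90)
p,Q=cur();print(p)
T=np.linalg.inv(np.vstack([np.column_stack([Q.as_matrix(),p]),[0,0,0,1]]))@c['T'];print(T)
```

```text
2935 [256.601   41.1394] [  0 220] [ 77 294]
0 236 272 [0.569  0.2356 0.006 ] [0.6113 0.2292 0.006 ] [0.5902 0.2324 0.006 ]
4 231 268 [0.5626 0.2325 0.006 ] [0.6062 0.2259 0.006 ] [0.5844 0.2292 0.006 ]
8 228 262 [0.5585 0.2291 0.006 ] [0.5988 0.223  0.006 ] [0.5786 0.2261 0.006 ]
12 226 257 [0.5554 0.2255 0.006 ] [0.5924 0.2199 0.006 ] [0.5739 0.2227 0.006 ]
16 224 252 [0.5523 0.2218 0.006 ] [0.586  0.2167 0.006 ] [0.5692 0.2193 0.006 ]
20 222 291 [0.5493 0.2181 0.006 ] [0.6308 0.2058 0.006 ] [0.59  0.212 0.006]
24 221 293 [0.5473 0.2142 0.006 ] [0.6327 0.2013 0.006 ] [0.59   0.2078 0.006 ]
28 220 294 [0.5454 0.2103 0.006 ] [0.6334 0.197  0.006 ] [0.5894 0.2037 0.006 ]
32 220 294 [0.5446 0.2062 0.006 ] [0.633  0.1928 0.006 ] [0.5888 0.1995 0.006 ]
36 220 294 [0.5437 0.202  0.006 ] [0.6325 0.1886 0.006 ] [0.5881 0.1953 0.006 ]
40 220 294 [0.5429 0.1978 0.006 ] [0.632  0.1843 0.006 ] [0.5875 0.1911 0.006 ]
44 220 293 [0.5421 0.1936 0.006 ] [0.6304 0.1802 0.006 ] [0.5863 0.1869 0.006 ]
48 222 292 [0.5437 0.189  0.006 ] [0.6287 0.1761 0.006 ] [0.5862 0.1825 0.006 ]
52 223 291 [0.5441 0.
[... 583 characters left out ...]
 251 262 [0.5639 0.0912 0.006 ] [0.5795 0.0889 0.006 ] [0.5717 0.09   0.006 ]
131 250 263 [0.5618 0.0863 0.006 ] [0.5801 0.0835 0.006 ] [0.571  0.0849 0.006 ]
135 250 263 [0.561  0.0811 0.006 ] [0.5794 0.0784 0.006 ] [0.5702 0.0798 0.006 ]
139 250 263 [0.5602 0.0759 0.006 ] [0.5786 0.0732 0.006 ] [0.5694 0.0745 0.006 ]
143 250 262 [0.5593 0.0707 0.006 ] [0.5766 0.0681 0.006 ] [0.568  0.0694 0.006 ]
[0.5009 0.1063 0.006 ] [ 0.4712 -0.0708  0.006 ] -9.50551161496341
[0.6465 0.0875 0.006 ] [ 0.6193 -0.0931  0.006 ] -8.570474412937926
[0.5624 0.0415 0.2008]
[[ 0.0006 -0.9529 -0.3031  0.0795]
 [ 1.      0.0011 -0.0013  0.0014]
 [ 0.0016 -0.3031  0.9529 -0.168 ]
 [ 0.      0.      0.      1.    ]]
```

{"fn": "arm_command", "kwargs": {
  "motion": [
    [0.05, [0, 0.02, 0.5], [0, 0, 0]],
    [0.05, [0, 0, 0.6], [0, 0, 0]],
    [0.05, [0, 0, 0.5], [0, 0, 0]],
    [0.05, [0, 0, 0.3], [0, 0, 0]],
    [0.05, [0, 0, 0], [0, 0, 0]],
    [0.05, [0, 0, 0], [0, 0, 0]]
  ]
}}

```text
time: 7.62
ee_pos: [0.5642, 0.0419, 0.0882]
tcp_rot: [179.9, -0.0, 81.4]
wrist_force: [0.3, -0.5, -0.4]
opening: 0.012
```

Run:
```python
from h import *
np.set_printoptions(precision=4,suppress=True)
s=viewer.camera('scene'); cv2.imwrite('pics/scene5.png',s)
cv2.imwrite('pics/s5z.png',cv2.resize(s[150:250,210:345],None,fx=5.9,fy=5.9,interpolation=cv2.INTER_CUBIC))
o=bot.get_obs();print(o['opening'],o['wrist_force'],o['ee_pos'],o['tcp_rot'])
```

```text
0.012010851774076252 [-0.8608  1.4279 -0.4359] [0.5643 0.042  0.0883] [179.9122  -0.046   81.4167]
```

View pics/s5z.png

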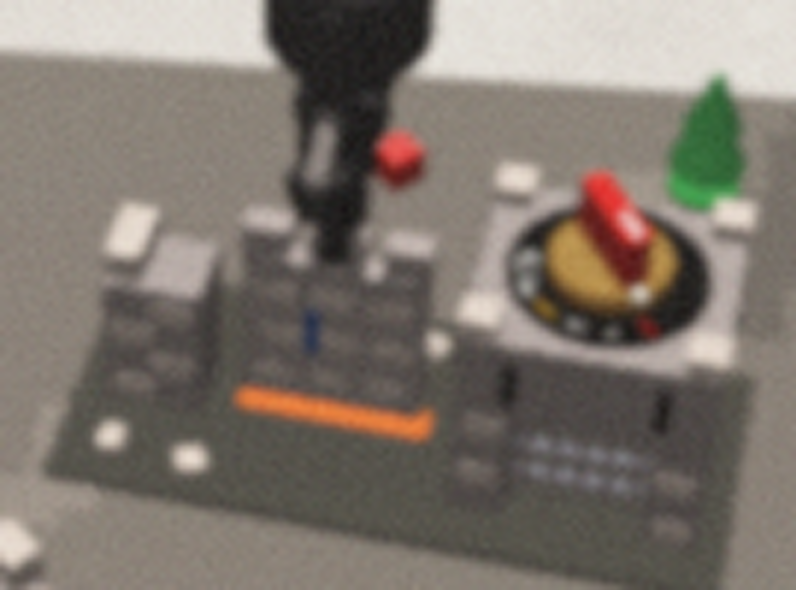

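{"fn": "arm_command", "kwargs": {
  "motion": [
    [0.05, [0, 0, 0.1], [0, 0, 0]],
    [0.05, [0, 0, 0.07], [0, 0, 0]],
    [0.05, [0, 0, 0], [0, 0, 0]]
  ]
}}

```text
time: 8.05
ee_pos: [0.5642, 0.0418, 0.0779]
tcp_rot: [179.9, -0.0, 81.4]
wrist_force: [-1.9, -2.1, 8.7]
opening: 0.012
```

{"fn": "arm_command", "kwargs": {
  "motion": [
    [0.05, [0, 0, 0.03], [0, 0, 0]],
    [0.05, [0, 0, 0], [0, 0, 0]]
  ]
}}

```text
time: 8.3
ee_pos: [0.5648, 0.0416, 0.0778]
tcp_rot: [179.8, -0.0, 81.4]
wrist_force: [-3.9, -2.9, 18.9]
opening: 0.0121
```

{"fn": "arm_command", "kwargs": {
  "motion": [
    [0.05, [0, 0, 0.02], [0, 0, 0]],
    [0.05, [0, 0, 0], [0, 0, 0]]
  ]
}}

```text
time: 8.55
ee_pos: [0.5652, 0.0416, 0.0778]
tcp_rot: [179.7, -0.0, 81.4]
wrist_force: [-3.9, -4.4, 25.4]
opening: 0.0118
```

{"fn": "arm_command", "kwargs": {
  "motion": [
    [0.05, [0, 0, -0.04], [0, 0, 0]],
    [0.05, [0, 0, 0], [0, 0, 0]]
  ]
}}

```text
time: 8.8
ee_pos: [0.5643, 0.0417, 0.0779]
tcp_rot: [179.9, -0.0, 81.4]
wrist_force: [-2.1, -2.9, 11.5]
opening: 0.0123
```

Run:
```python
from h import *
np.set_printoptions(precision=4,suppress=True)
s=viewer.camera('scene')
w=viewer.camera('wrist'); cv2.imwrite('pics/w6.png',w)
a=cv2.resize(s[150:250,210:310],(400,400),interpolation=cv2.INTER_CUBIC)
b=cv2.resize(w[60:260,156:356],(400,400),interpolation=cv2.INTER_CUBIC)
cv2.imwrite('pics/s6z.png',cv2.hconcat([a,b]))
o=bot.get_obs();print(o['opening'],o['wrist_force'],o['ee_pos'],o['tcp_rot'])
```

```text
0.012107986416364113 [-1.9564 -2.9015 13.1195] [0.5643 0.0417 0.0778] [179.8788  -0.002   81.4106]
```

View pics/s6z.png

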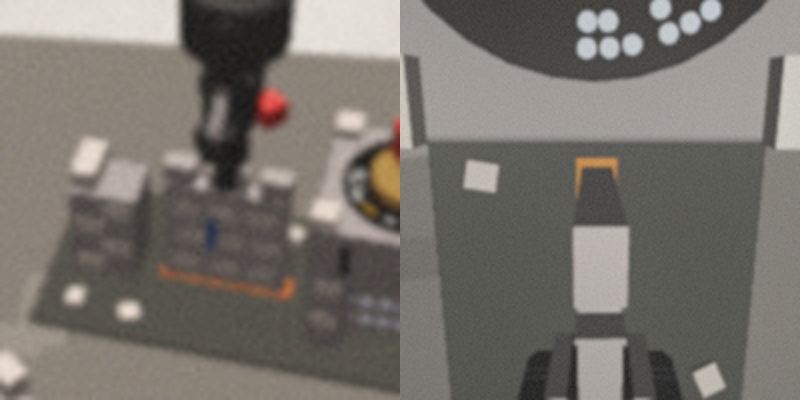

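The panel stands on the strip, with orange margins showing evenly on both sides in the wrist view (577–583 and 612–617). Now I'll release it.

{"fn": "arm_command", "kwargs": {
  "motion": [
    [0.05, [0, 0, -0.02], [0, 0, 0]],
    [0.2, [0, 0, 0], [0, 0, 0]],
    [0.4, [0, 0, 0], [0, 0, 0]],
    [0.5, [0, 0, 0], [0, 0, 0]],
    [0.5, [0, 0, 0], [0, 0, 0]],
    [0.5, [0, 0, -0.2], [0, 0, 0]],
    [0.5, [0, 0, -0.5], [0, 0, 0]],
    [0.5, [0, 0, -1], [0, 0, 0]],
    [0.5, [0, 0, -1], [0, 0, 0]],
    [0.5, [0, 0, 0], [0, 0, 0]]
  ]
}}

```text
time: 10.15
ee_pos: [0.5653, 0.0421, 0.2455]
tcp_rot: [179.5, -0.1, 81.4]
wrist_force: [0.3, -0.2, -1.1]
opening: 0.0426
```

Run:
```python
from h import *
np.set_printoptions(precision=4,suppress=True)
s=viewer.camera('scene'); T=viewer.calibration('wrist')['T']
w=viewer.camera('wrist'); cv2.imwrite('pics/w7.png',w); np.save('w7T.npy',T)
a=cv2.resize(s[150:250,210:330],(480,400),interpolation=cv2.INTER_CUBIC)
b=cv2.resize(w[0:330,100:412],(312*400//330,400),interpolation=cv2.INTER_CUBIC)
cv2.imwrite('pics/s7z.png',cv2.hconcat([a[:,:420],b]))
o=bot.get_obs();print(o['time'],o['opening'],o['wrist_force'],o['ee_pos'],o['tcp_rot'])
```

```text
10.25 0.04299557658106765 [ 0.0741 -0.3415 -1.0631] [0.5641 0.042  0.2401] [179.9465  -0.0357  81.4272]
```

View pics/s7z.png

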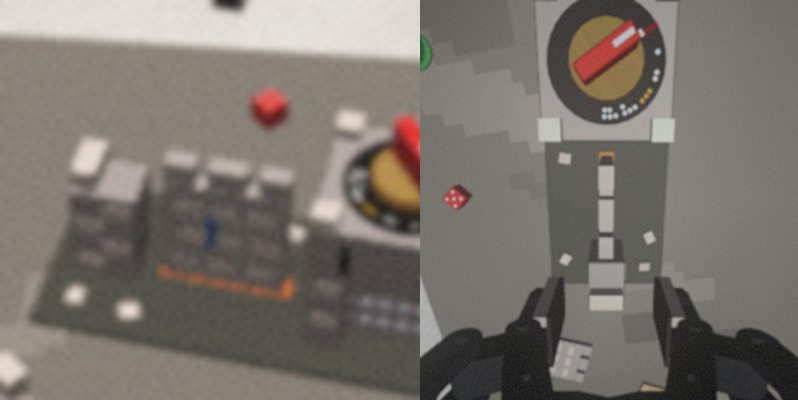

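Run:
```python
from h import *
np.set_printoptions(precision=4,suppress=True)
c=viewer.calibration('wrist'); c['T']=np.load('w7T.npy'); im=cv2.imread('pics/w7.png')
cv2.imwrite('pics/w7z.png',cv2.resize(im[0:120,190:310],(600,600),interpolation=cv2.INTER_CUBIC))
# dark ring
hsv=cv2.cvtColor(im,cv2.COLOR_BGR2HSV); print(hsv[45,250],hsv[60,250],hsv[45,212],hsv[100,212])
br=mask(im,(15,100,60),(28,255,200))
for a,cc,m in blobs(br,150):
    ij=np.argwhere(m)[:,::-1].astype(np.int32); h=cv2.convexHull(ij).astype(np.float32)
    P=np.array([onplane(c,*q[0],.139)[:2] for q in h],np.float32)
    print('brass',a,cc,cv2.minEnclosingCircle(P),cv2.fitEllipse(P) if len(P)>5 else 0)
```

```text
[  2 168 185] [ 10 139  97] [ 0 34 67] [ 42  13 198]
brass 2072 [253.2958  50.1974] ((0.5830522775650024, 0.1669767051935196), 0.028751572594046593) ((0.583011269569397, 0.16694369912147522), (0.05660751834511757, 0.05720766633749008), 16.969974517822266)
```

View pics/w7z.png

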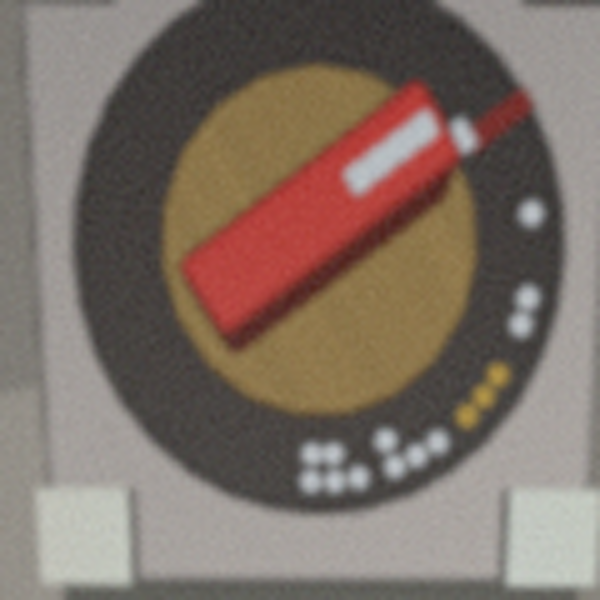

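Run:
```python
from h import *
np.set_printoptions(precision=4,suppress=True)
c=viewer.calibration('wrist'); c['T']=np.load('w7T.npy')
g=lambda x,y:onplane(c,190+x/5-.4,y/5-.4,.17)
K=[g(*k) for k in((183,265),(420,82),(460,140),(236,330))]
print(np.array(K),np.mean(K,0),[np.linalg.norm(K[i]-K[i-1]) for i in range(4)])
for a,b in((0,1),(3,2)): d=K[b]-K[a];print(np.degrees(np.arctan2(d[1],d[0])))
p,Q=cur()
q=np.array([.583,.167,.20])
Rz=rackrot(115.9,0)
p,Q=plan(p,Q,[.5830,.167,.24],rackrot(54,0),n=11,op=.6)
p,Q=plan(p,Q,[.5830,.167,.20],Rz,n=11,op=.6)
```

```text
[[0.5602 0.1622 0.17  ]
 [0.6016 0.1822 0.17  ]
 [0.6068 0.1733 0.17  ]
 [0.567  0.1514 0.17  ]] [0.5839 0.1673 0.17  ] [np.float64(0.012789854803138438), np.float64(0.04593529700438744), np.float64(0.010303196279998258), np.float64(0.04537160111929617)]
25.767879608848585
28.845682359639806
11 rows [[0.6,[0.19,0.0,0.0],[0.0,-0.0,-0.95]],[0.6,[0.19,0.02,0.0],[0.0,0.0,-0.95]],[0.6,[0.19,0.04,0.0],[0.0,0.0,-0.94]],[0.6,[0.18,0.05,0.0],[0.0,0.0,-0.95]],[0.6,[0.18,0.08,0.0],[0.01,0.0,-0.95]],[0.6,[0.17,0.09,0.0],[-0.0,0.0,-0.95]],[0.6,[0.16,0.11,0.0],[-0.0,-0.0,-0.95]],[0.6,[0.14,0.12,0.0],[-0.0,-0.0,-0.94]],[0.6,[0.14,0.14,0.0],[-0.0,-0.0,-0.95]],[0.6,[0.12,0.15,0.0],[0.0,-0.0,-0.95]],[0.6,[0.1,0.16,0.0],[0.0,-0.0,-0.95]]]
end [0.5833 0.1671 0.2402] [179.99  -0.01 144.01]
11 rows [[0.6,[0.0,-0.0,0.06],[0.0,0.0,-0.94]],[0.6,[0.0,-0.0,0.06],[0.0,0.0,-0.94]],[0.6,[0.0,-0.0,0.06],[0.0,0.0,-0.93]],[0.6,[0.0,-0.0,0.06],[0.0,0.0,-0.94]],[0.6,[0.0,-0.0,0.06],[0.0,0.0,-0.94]],[0.6,[0.0,-0.0,0.07],[0.0,0.0,-0.94]],[0.6,[0.0,-0.0,0.06],[0.0,0.0,-0.93]],[0.6,[0.0,-0.0,0.06],[0.0,0.0,-0.94]],[0.6,[0.0,-0.0,0.06],[0.0,0.0,-0.94]],[0.6,[0.0,-0.0,0.06],[0.0,0.0,-0.94]],[0.6,[0.01,0.0,0.06],[0.0,0.0,-0.94]]]
end [0.5827 0.1669 0.2   ] [ 179.99    0.01 -154.07]
```

{"fn": "arm_command", "kwargs": {
  "motion": [
    [0.6, [0.19, 0, 0], [0, 0, -0.95]],
    [0.6, [0.19, 0.02, 0], [0, 0, -0.95]],
    [0.6, [0.19, 0.04, 0], [0, 0, -0.95]],
    [0.6, [0.18, 0.05, 0], [0, 0, -0.95]],
    [0.6, [0.18, 0.08, 0], [0, 0, -0.95]],
    [0.6, [0.17, 0.09, 0], [0, 0, -0.95]],
    [0.6, [0.16, 0.11, 0], [0, 0, -0.95]],
    [0.6, [0.14, 0.12, 0], [0, 0, -0.95]],
    [0.6, [0.14, 0.14, 0], [0, 0, -0.95]],
    [0.6, [0.12, 0.15, 0], [0, 0, -0.95]],
    [0.6, [0.1, 0.16, 0], [0, 0, -0.95]]
  ]
}}

```text
time: 11.62
ee_pos: [0.5822, 0.1673, 0.2375]
tcp_rot: [-179.9, -0.1, 144.3]
wrist_force: [-0.5, -0.1, 0.1]
opening: 0.0512
```

{"fn": "arm_command", "kwargs": {
  "motion": [
    [0.6, [0, 0, 0.06], [0, 0, -0.94]],
    [0.6, [0, 0, 0.06], [0, 0, -0.94]],
    [0.6, [0, 0, 0.06], [0, 0, -0.94]],
    [0.6, [0, 0, 0.06], [0, 0, -0.94]],
    [0.6, [0, 0, 0.06], [0, 0, -0.94]],
    [0.6, [0, 0, 0.06], [0, 0, -0.94]],
    [0.6, [0, 0, 0.06], [0, 0, -0.94]],
    [0.6, [0, 0, 0.06], [0, 0, -0.94]],
    [0.6, [0, 0, 0.06], [0, 0, -0.94]],
    [0.6, [0, 0, 0.06], [0, 0, -0.94]],
    [0.6, [0, 0, 0.06], [0, 0, -0.94]],
    [0.6, [0, 0, 0], [0, 0, 0]]
  ]
}}

```text
time: 13.12
ee_pos: [0.582, 0.1669, 0.1979]
tcp_rot: [179.9, -0.2, -153.9]
wrist_force: [-0.4, -0.5, -0.8]
opening: 0.0516
```

Run:
```python
from h import *
np.set_printoptions(precision=4,suppress=True)
c=viewer.calibration('wrist'); T=c['T']
w=viewer.camera('wrist'); cv2.imwrite('pics/w8.png',w); np.save('w8T.npy',T)
cv2.imwrite('pics/w8z.png',cv2.resize(w[90:310,116:396],None,fx=2.7,fy=2.7,interpolation=cv2.INTER_CUBIC))
o=bot.get_obs();print(o['time'],o['opening'],o['wrist_force'],o['ee_pos'],o['tcp_rot'],o['q'])
p,Q=cur()
g=lambda q:(np.array(proj(c,np.array(q)))-(116,90)+.3)*2.7
for x in(-.024,.024):
  for y in(-.007,.007):
    r=p+Q.apply([x,y,0]);r[2]=.17;print(g(r))
```

```text
13.175 0.05112483242534166 [ 0.3539 -0.4264  0.3109] [0.5822 0.167  0.1984] [ 179.938    -0.1483 -153.9523] [ 15.9836  12.9093  18.3476  95.5952   0.0352 -10.064 ]
[352.4203 385.7831]
[399.12  385.806]
[350.8128 230.62  ]
[400.8126 230.6587]
```

View pics/w8z.png

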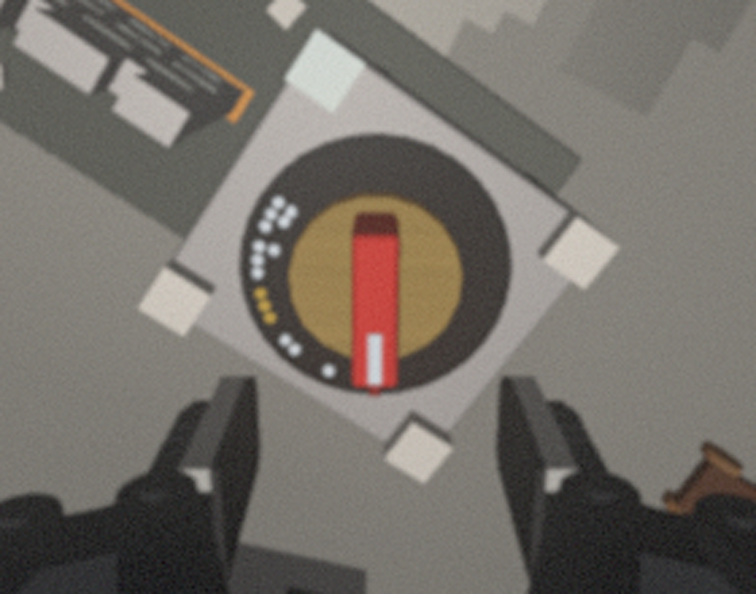

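{"fn": "arm_command", "kwargs": {
  "motion": [
    [0.6, [-0.01, 0, 0.3], [0, 0, 0]],
    [0.6, [0, 0, 0.3], [0, 0, 0]],
    [0.6, [0, 0, 0.28], [0, 0, 0]],
    [0.6, [0, 0, 0], [0, 0, 0]],
    [0.3, [0, 0, 0], [0, 0, 0]],
    [0.05, [0, 0, 0], [0, 0, 0]],
    [0.05, [0, 0, 0], [0, 0, 0]],
    [0.05, [0, 0, 0], [0, 0, 0]],
    [0.05, [0, 0, 0], [0, 0, 0]],
    [0.05, [0, 0, 0], [0, 0, 0]]
  ],
  "newtons": 60
}}

```text
time: 14.42
ee_pos: [0.5833, 0.1674, 0.1468]
tcp_rot: [180.0, -0.0, -153.8]
wrist_force: [0.0, 0.3, 0.9]
opening: 0.0042
```

Run:
```python
from h import *
np.set_printoptions(precision=4,suppress=True)
w=viewer.camera('wrist'); cv2.imwrite('pics/w9.png',w)
cv2.imwrite('pics/w9z.png',cv2.resize(w[90:310,116:396],None,fx=2.7,fy=2.7,interpolation=cv2.INTER_CUBIC))
o=bot.get_obs();print(o['time'],o['opening'],o['wrist_force'],o['torque'],o['ee_pos'],o['tcp_rot'])
```

```text
14.475 0.004421282110540816 [-0.0531  0.2267  0.0454] [-0.0156 -0.045   0.0196] [0.5832 0.1674 0.1467] [ 179.9616   -0.0302 -153.8303]
```

View pics/w9z.png

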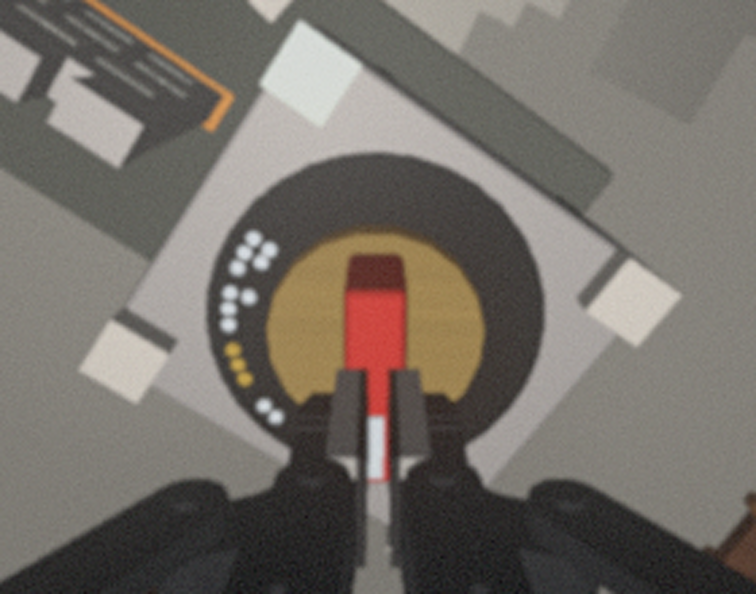

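Run:
```python
from h import *
np.set_printoptions(precision=4,suppress=True)
c=viewer.calibration('wrist')
p,Q=cur(); ax=np.array([.583,.167,0])
g=lambda q:(np.array(proj(c,np.array(q)))-(116,90)+.3)*2.7
for x in(.024,-.024):
  for z in(.14,.15,.16,.17):
    r=Q.apply([x,0,0])+ax;r[2]=z;d=Q.apply([0,.007,0]);print(x,z,g(r-d),g(r+d))
print('tcp',g(p),g(p+Q.apply([0,0,-.019])))
w=cv2.imread('pics/w9.png');cv2.imwrite('pics/w9q.png',cv2.resize(w[170:300,210:300],None,fx=4.6,fy=4.6,interpolation=cv2.INTER_CUBIC))
s=viewer.camera('scene');cv2.imwrite('pics/s9.png',cv2.resize(s[120:230,260:370],None,fx=5.4,fy=5.4,interpolation=cv2.INTER_CUBIC))
o=bot.get_obs();print(o['opening'])
```

```text
0.024 0.14 [346.8833 249.698 ] [402.4534 249.6777]
0.024 0.15 [345.2133 261.4054] [403.8309 261.3843]
0.024 0.16 [343.3494 274.4715] [405.3682 274.4494]
0.024 0.17 [341.2559 289.1473] [407.095  289.1241]
-0.024 0.14 [349.223  419.2467] [400.7134 419.2307]
-0.024 0.15 [347.8002 438.6323] [401.8966 438.6158]
-0.024 0.16 [346.2257 460.0848] [403.206  460.0678]
-0.024 0.17 [344.4738 483.9533] [404.6628 483.9357]
tcp [375.7336 349.6131] [375.5033 383.807 ]
0.003961254071226599
```

View pics/w9q.png

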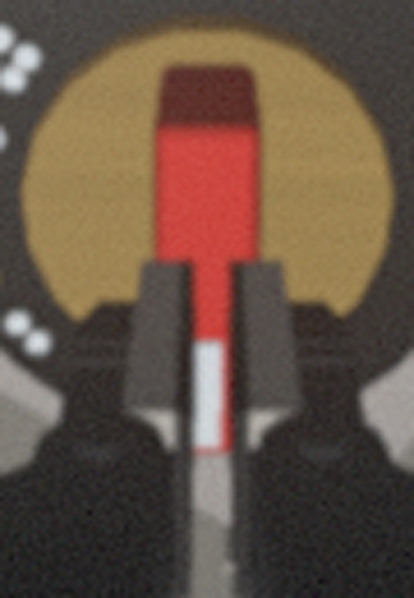

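View pics/s9.png

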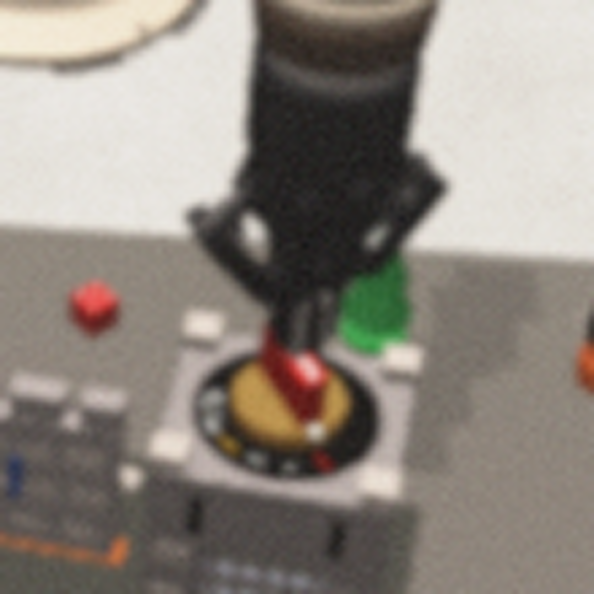

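Run:
```python
from workcell import bot
print(bot.grip_depth,[a for a in dir(bot) if not a.startswith('_')])
```

```text
0.0187 ['PlanningError', 'get_obs', 'grip_depth', 'job_done']
```

{"fn": "arm_command", "kwargs": {
  "motion": [
    [0.4, [0, 0, 0], [0, 0, 0]],
    [0.4, [0, 0, 0], [0, 0, 0]],
    [0.4, [0, 0, 0], [0, 0, 0]],
    [0.4, [0, 0, 0.1], [0, 0, 0]],
    [0.4, [0, 0, 0.1], [0, 0, 0]],
    [0.4, [0, 0, 0], [0, 0, 0]]
  ]
}}

```text
time: 15.28
ee_pos: [0.5828, 0.1673, 0.1338]
tcp_rot: [179.9, -0.1, -153.8]
wrist_force: [0.4, -0.3, 0.2]
opening: 0.0342
```

Run:
```python
from h import *
np.set_printoptions(precision=4,suppress=True)
w=viewer.camera('wrist'); s=viewer.camera('scene')
a=cv2.resize(s[130:230,270:370],(400,400),interpolation=cv2.INTER_CUBIC)
b=cv2.resize(w[150:310,176:336],(400,400),interpolation=cv2.INTER_CUBIC)
cv2.imwrite('pics/s10.png',cv2.hconcat([a,b]))
o=bot.get_obs();print(o['time'],o['opening'],o['wrist_force'],o['torque'],o['ee_pos'],o['tcp_rot'])
```

```text
15.375 0.03423553713424274 [-0.714  -0.0084  0.1206] [-0.0213 -0.001   0.027 ] [0.5832 0.1674 0.1346] [ 179.9595   -0.0443 -153.8324]
```

View pics/s10.png

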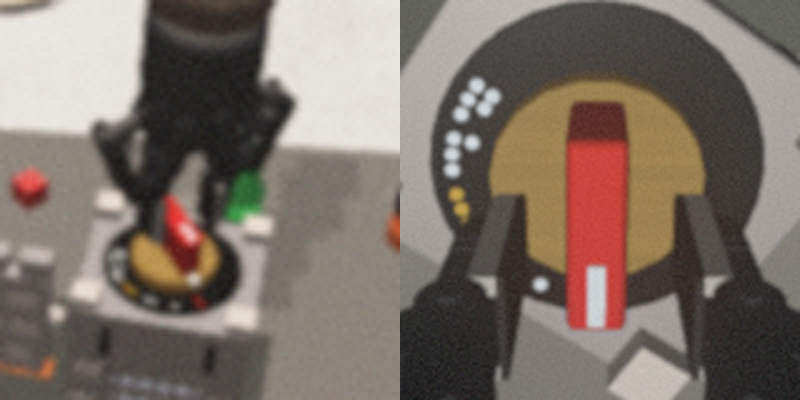

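{"fn": "arm_command", "kwargs": {
  "motion": [
    [0.4, [0, 0, 0.1], [0, 0, 0]],
    [0.4, [0, 0, 0.1], [0, 0, 0]],
    [0.4, [0, 0, 0], [0, 0, 0]]
  ]
}}

```text
time: 15.75
ee_pos: [0.5829, 0.1673, 0.122]
tcp_rot: [180.0, -0.1, -153.8]
wrist_force: [-0.3, -1.1, 0.3]
opening: 0.0344
```

Run:
```python
from h import *
np.set_printoptions(precision=4,suppress=True)
w=viewer.camera('wrist'); s=viewer.camera('scene')
a=cv2.resize(s[130:230,270:370],(400,400),interpolation=cv2.INTER_CUBIC)
b=cv2.resize(w[150:310,176:336],(400,400),interpolation=cv2.INTER_CUBIC)
cv2.imwrite('pics/s11.png',cv2.hconcat([a,b]))
o=bot.get_obs();print(o['time'],o['opening'],o['wrist_force'],o['torque'],o['ee_pos'],o['tcp_rot'])
```

```text
15.85 0.03408444370621777 [-0.7836 -0.6074  0.7586] [-0.0238 -0.0393  0.0087] [0.5832 0.1674 0.1227] [ 179.9593   -0.0387 -153.8337]
```

View pics/s11.png

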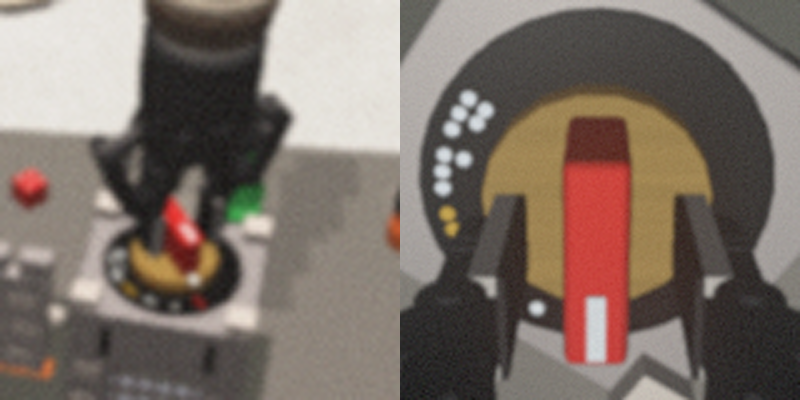

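{"fn": "arm_command", "kwargs": {
  "motion": [
    [0.4, [0, 0, 0.06], [0, 0, 0]],
    [0.2, [0, 0, 0], [0, 0, 0]],
    [0.1, [0, 0, 0], [0, 0, 0]],
    [0.05, [0, 0, 0], [0, 0, 0]],
    [0.05, [0, 0, 0], [0, 0, 0]],
    [0.05, [0, 0, 0], [0, 0, 0]]
  ],
  "newtons": 60
}}

```text
time: 16.6
ee_pos: [0.5834, 0.1668, 0.1192]
tcp_rot: [-180.0, -0.0, -153.9]
wrist_force: [2.1, -4.7, 0.4]
opening: 0.0129
```

Run:
```python
from h import *
np.set_printoptions(precision=4,suppress=True)
w=viewer.camera('wrist'); s=viewer.camera('scene')
a=cv2.resize(s[130:230,270:370],(400,400),interpolation=cv2.INTER_CUBIC)
b=cv2.resize(w[150:310,176:336],(400,400),interpolation=cv2.INTER_CUBIC)
cv2.imwrite('pics/s12.png',cv2.hconcat([a,b]))
o=bot.get_obs();print(o['time'],o['opening'],o['wrist_force'],o['torque'],o['ee_pos'],o['tcp_rot'])
```

```text
16.7 0.01285641561889349 [ 1.7415 -4.8507  0.168 ] [-0.9775 -0.3503 -0.1738] [0.5834 0.1668 0.1192] [-179.9853   -0.031  -153.8652]
```

View pics/s12.png

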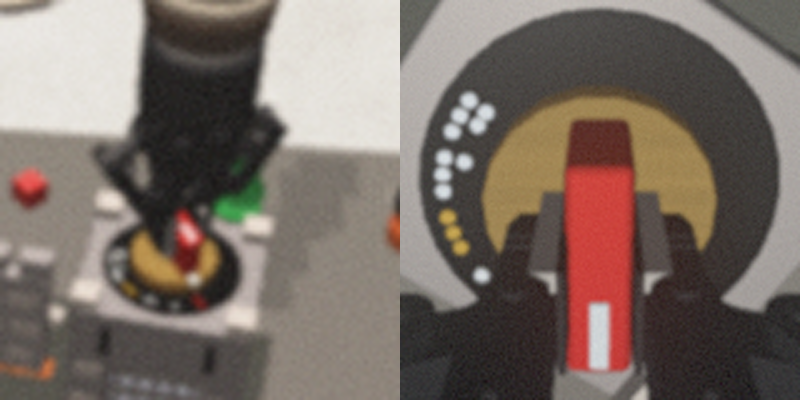

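{"fn": "arm_command", "kwargs": {
  "motion": [
    [0.05, [0, -0.01, 0], [0, 0, 0]],
    [0.05, [0, 0, 0], [0, 0, 1]],
    [0.05, [0, 0, 0], [0, 0, 1]],
    [0.05, [0, 0, 0], [0, 0, 0]]
  ],
  "newtons": 80
}}

```text
time: 17.2
ee_pos: [0.5836, 0.1665, 0.1193]
tcp_rot: [-180.0, -0.0, -165.9]
wrist_force: [1.5, -5.0, 1.3]
opening: 0.0125
```

```bash
cat > rd.py <<'E'
from h import *
np.set_printoptions(precision=3,suppress=True)
o=bot.get_obs();y=o['tcp_rot'][2];print(o['time'],o['opening'],o['wrist_force'],'tau',o['torque'],o['ee_pos'],o['tcp_rot'],'turned',(-153.85-y+180)%360-180)
E
python3 rd.py
```

```text
17.2 0.012542556844045096 [ 1.519 -5.021  1.305] tau [-0.901 -0.218  0.092] [0.584 0.166 0.119] [-179.997   -0.03  -165.918] turned 12.06820851041104
```

{"fn": "arm_command", "kwargs": {
  "motion": [
    [0.05, [0, 0, 0], [0, 0, 0.5]],
    [0.05, [0, 0, 0], [0, 0, 0.5]],
    [0.05, [0, 0, 0], [0, 0, 0]]
  ]
}}

```text
time: 17.58
ee_pos: [0.5836, 0.1663, 0.1192]
tcp_rot: [-180.0, -0.0, -171.9]
wrist_force: [1.9, -6.3, 0.7]
opening: 0.0125
```

```bash
python3 rd.py
```

```text
17.575 0.012532072762673346 [ 1.851 -6.318  0.707] tau [-1.055 -0.192 -0.011] [0.584 0.166 0.119] [-179.979   -0.033 -171.88 ] turned 18.029660749983464
```

{"fn": "arm_command", "kwargs": {
  "motion": [
    [0.05, [0, 0, 0], [0, 0, 0.5]],
    [0.05, [0, 0, 0], [0, 0, 0.5]],
    [0.05, [0, 0, 0], [0, 0, 0]]
  ]
}}

```text
time: 17.95
ee_pos: [0.5836, 0.1661, 0.1193]
tcp_rot: [-180.0, -0.0, -177.9]
wrist_force: [0.6, -6.0, -0.1]
opening: 0.0125
```

```bash
python3 rd.py
```

```text
17.95 0.012472206114701423 [ 0.557 -5.983 -0.12 ] tau [-1.281 -0.272  0.044] [0.584 0.166 0.119] [-179.956   -0.027 -177.886] turned 24.035772168168165
```

{"fn": "arm_command", "kwargs": {
  "motion": [
    [0.05, [0, -0.01, 0], [0, 0, 0.5]],
    [0.05, [0, 0, 0], [0, 0, 0.5]],
    [0.05, [0, 0, 0], [0, 0, 0]]
  ]
}}

```text
time: 18.32
ee_pos: [0.5837, 0.166, 0.1193]
tcp_rot: [-180.0, -0.0, 176.2]
wrist_force: [0.7, -3.8, 0.3]
opening: 0.0125
```

```bash
python3 rd.py
```

```text
18.325 0.01248405469977404 [ 0.676 -3.842  0.335] tau [-0.94  -0.301  0.158] [0.584 0.166 0.119] [-179.994   -0.02   176.182] turned 29.96846179570764
```

{"fn": "arm_command", "kwargs": {
  "motion": [
    [0.05, [0, 0, 0], [0, 0, 0.5]],
    [0.05, [0, 0, 0], [0, 0, 0.5]],
    [0.05, [0, 0, 0], [0, 0, 0.5]],
    [0.05, [0, 0, 0], [0, 0, 0.5]],
    [0.05, [0, 0, 0], [0, 0, 0]]
  ]
}}

```text
time: 18.95
ee_pos: [0.5836, 0.1656, 0.1193]
tcp_rot: [-180.0, -0.0, 164.2]
wrist_force: [1.7, -6.1, 0.5]
opening: 0.0126
```

```bash
python3 rd.py
```

```text
18.95 0.012575224759384008 [ 1.727 -6.096  0.536] tau [-1.263 -0.248  0.04 ] [0.584 0.166 0.119] [-179.954   -0.015  164.171] turned 41.97871669742801
```

{"fn": "arm_command", "kwargs": {
  "motion": [
    [0.05, [0, 0, 0], [0, 0, 0.5]],
    [0.05, [0, 0, 0], [0, 0, 0.5]],
    [0.05, [0, 0, 0], [0, 0, 0]]
  ]
}}

```text
time: 19.32
ee_pos: [0.5836, 0.1654, 0.1193]
tcp_rot: [-179.9, -0.0, 158.2]
wrist_force: [0.8, -8.3, 0.6]
opening: 0.0125
```

```bash
python3 rd.py
```

```text
19.325 0.012451463418590464 [ 0.799 -8.328  0.596] tau [-1.415 -0.172  0.097] [0.584 0.165 0.119] [-179.933   -0.01   158.169] turned 47.9814066544709
```

{"fn": "arm_command", "kwargs": {
  "motion": [
    [0.05, [0, 0, 0], [0, 0, 0.5]],
    [0.05, [0, 0, 0], [0, 0, 0.5]],
    [0.05, [0, 0, 0], [0, 0, 0]]
  ]
}}

```text
time: 19.7
ee_pos: [0.5835, 0.1653, 0.1192]
tcp_rot: [-179.9, -0.0, 152.2]
wrist_force: [0.1, -8.8, 1.1]
opening: 0.0124
```

```bash
python3 rd.py
python3 - <<'E'
from h import *
w=viewer.camera('wrist'); s=viewer.camera('scene')
a=cv2.resize(s[130:230,250:350],(400,400),interpolation=cv2.INTER_CUBIC)
b=cv2.resize(w[150:310,176:336],(400,400),interpolation=cv2.INTER_CUBIC)
cv2.imwrite('pics/s13.png',cv2.hconcat([a,b]))
E
```

```text
19.7 0.012424595930218954 [ 0.114 -8.813  1.106] tau [-1.596 -0.178  0.111] [0.583 0.165 0.119] [-179.915   -0.003  152.17 ] turned 53.97995204878066
```

View pics/s13.png

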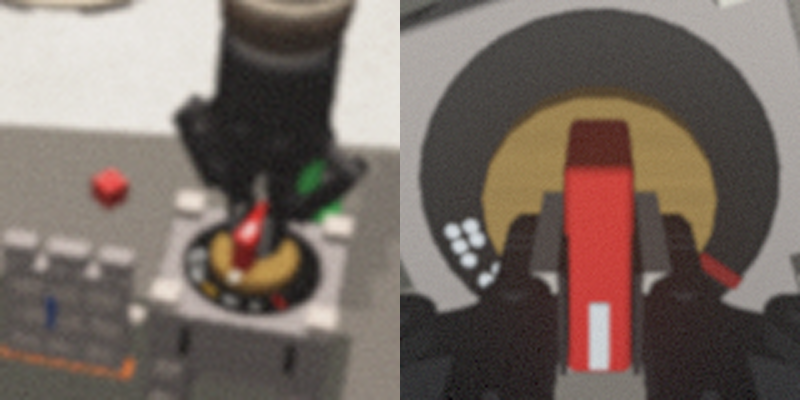

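{"fn": "arm_command", "kwargs": {
  "motion": [
    [0.05, [-0.01, -0.01, 0], [0, 0, 0.5]],
    [0.05, [0, 0, 0], [0, 0, 0.5]],
    [0.05, [0, 0, 0], [0, 0, 0.5]],
    [0.05, [0, 0, 0], [0, 0, 0.5]],
    [0.05, [0, 0, 0], [0, 0, 0]]
  ]
}}

```text
time: 20.42
ee_pos: [0.5833, 0.1649, 0.1192]
tcp_rot: [-179.9, -0.0, 140.2]
wrist_force: [-1.4, -6.1, 2.2]
opening: 0.0123
```

```bash
python3 rd.py
```

```text
20.425 0.012284190371114152 [-1.423 -6.074  2.241] tau [-1.11   0.272  0.029] [0.583 0.165 0.119] [-179.924   -0.05   140.18 ] turned 65.97045917573246
```

{"fn": "arm_command", "kwargs": {
  "motion": [
    [0.05, [0, 0, 0], [0, 0, 0.5]],
    [0.05, [0, 0, 0], [0, 0, 0.5]],
    [0.05, [0, 0, 0], [0, 0, 0.1]],
    [0.05, [0, 0, 0], [0, 0, 0]],
    [0.05, [0, 0, 0], [0, 0, 0]]
  ]
}}

```text
time: 21.05
ee_pos: [0.5832, 0.1648, 0.1193]
tcp_rot: [-179.9, -0.0, 133.6]
wrist_force: [-2.2, -7.0, 2.0]
opening: 0.0125
```

```bash
python3 rd.py
python3 - <<'E'
from h import *
w=viewer.camera('wrist'); s=viewer.camera('scene'); t=viewer.camera('top')
for n,i in(('w',w),('s',s),('t',t)): cv2.imwrite(f'pics/{n}14.png',i)
a=cv2.resize(s[140:240,230:350],(480,400),interpolation=cv2.INTER_CUBIC)
b=cv2.resize(w[150:310,192:320],(320,400),interpolation=cv2.INTER_CUBIC)
cv2.imwrite('pics/s14z.png',cv2.hconcat([a,b]))
E
```

```text
21.05 0.012549453465076394 [-2.244 -6.994  2.037] tau [-1.35   0.388  0.071] [0.583 0.165 0.119] [-179.897   -0.036  133.625] turned 72.52545687344275
```

View pics/s14z.png

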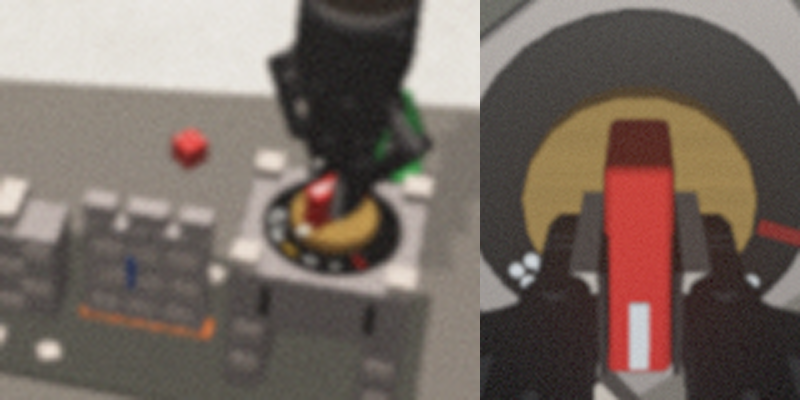

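View pics/s14.png

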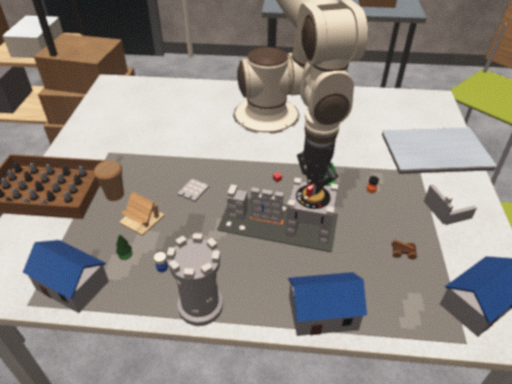

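Run:
```python
from h import *
c=viewer.calibration('wrist'); w=cv2.imread('pics/w14.png'); p,Q=cur()
m=(mask(w,(0,110,60),(8,255,255))|mask(w,(172,110,60),(180,255,255)))
for a,cc,mm in blobs(m,15):
    if cc[0]<295 or cc[0]>330: continue
    q=onplane(c,*cc,.128); d=q-[.5830,.1665,0]; print(a,cc,q,np.hypot(*d[:2]),'home yaw',np.degrees(np.arctan2(d[1],d[0])))
print('bar yaw',(Q.as_euler('xyz',degrees=True)[2]-180))
```

```text
133 [312.18045113 242.7518797 ] [0.61973571 0.18388017 0.128     ] 0.04063966406891696 home yaw 25.31947321407878
bar yaw -46.377695988956674
```

```bash
python3 -c "
from workcell import bot
print(bot.job_done())"; python3 rd.py
```

```text
the job is handed in; nothing more can be done
None
the job is handed in; nothing more can be done
```

The wall panel is standing upright in the breach and has been let go of. The winch is held at the third click with the gate up. I handed the job in at about 21 s of the 51 s allowed.

**Panel:** After release, the wrist and scene views showed it standing alone on the orange strip. The orange margins were even on both sides and it was in line with the wall.

**Winch:**
- The grip held at 80 N, with the fingers reading 12.5 mm on the 14 mm bar.
- The turn was 72.5° by the tool reading and 71.7° against the red home line, where the third click is 72.0°.
- The gate lattice no longer showed in the doorway.
- The clicks were only partly clear. The torque rose and fell as expected at 12–18° and 30–42°, but sideways force of 4–9 N muddied the readings after that, so I stopped by angle rather than by feel.

**One thing disagreed:** the fingertips sat about 25–30 mm behind the reported tool position. The first grip on the winch therefore closed just above the bar. I opened, went about 27 mm lower without touching anything, and gripped again. The panel was probably held nearer its top edge than I had planned, but it did not slip.

The other things on the table looked unmoved in the last scene picture; I did not measure them.

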